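# Set up the sieve shaker for the next soil sample

## Task

Set up the sieve shaker: nest whichever brass sieve cups are on the table upright inside one another in its steel receiver, the largest at the bottom and each smaller one inside the next larger. Then knock both red sprung clamp pins fully down with sharp blows of the held mallet, never pressing them with the gripper, and after that turn the black dial until its white pointer is on the yellow mark and slide the clear cover fully over the dial. Finish with the mallet stood on its head on its round green pad as you found it, and leave the jar, vial, cartons and brush where they are.

Things in the scene. Friction and masses are not known exactly. Their poses are not given: they have to be found in the camera images.
- sieve66: Round brass sieve cup with a red band, open at the top: 66 mm outside diameter (foot 5 mm smaller), 52 mm high, 3 mm wall, dark mesh floor 26 mm above its underside, so a smaller cup drops 26 mm into it and its own top 26 mm stays proud. Loose, upright at the start; may be absent. Origin: centre of its underside; z up along its axis.
- sieve56: Round brass sieve cup with a green band, open at the top: 56 mm outside diameter (foot 5 mm smaller), 52 mm high, 3 mm wall, dark mesh floor 26 mm above its underside, so a smaller cup drops 26 mm into it and its own top 26 mm stays proud. Loose, upright at the start; may be absent. Origin: centre of its underside; z up along its axis.
- sieve46: Round brass sieve cup with a blue band, open at the top: 46 mm outside diameter (foot 5 mm smaller), 52 mm high, 3 mm wall, dark mesh floor 26 mm above its underside, so a smaller cup drops 26 mm into it and its own top 26 mm stays proud. Loose, upright at the start; may be absent. Origin: centre of its underside; z up along its axis.
- sieve36: Round brass sieve cup with a yellow band, open at the top: 36 mm outside diameter (foot 5 mm smaller), 52 mm high, 3 mm wall, dark mesh floor 26 mm above its underside, so a smaller cup drops 26 mm into it and its own top 26 mm stays proud. Loose, upright at the start; may be absent. Origin: centre of its underside; z up along its axis.
- receiver (a point): Floor centre of the steel receiver, a round pan fixed on the left of the blue shaker: 71 mm inside, 77 mm outside diameter, rim 26 mm above this point; floor 68 mm, deck 60 mm above the table. Axes are the shaker's: x away from the robot at yaw 0, y left, z up; its small yaw varies (read it here). Deck 200 mm (x) by 270 mm (y).
- pin_left_top (a point): Centre of the flat top of the left clamp pin's red head (26 mm diameter, 9 mm thick), in front of the receiver, left of the two (90 mm apart). 104 mm above the table when up, 90 mm when fully down.
- pin_right_top (a point): Centre of the flat top of the right clamp pin's red head (26 mm diameter, 9 mm thick), in front of the receiver, right of the two (90 mm apart). 104 mm above the table when up, 90 mm when fully down.
- pin_left (a joint): How far the left clamp pin is down: 0 m up (start), 0.014 m fully down. Spring and friction resist with 5 to 8 N; it stays where it is driven.
- pin_right (a joint): How far the right clamp pin is down: 0 m up (start), 0.014 m fully down. Spring and friction resist with 5 to 8 N; it stays where it is driven.
- mallet: Loose mallet, 0.32 kg, standing on its black head (50 mm diameter, 72 mm high, orange stripe) on the pad, handle level. Origin: centre of the head's lower face, the striking face; z up the head. Wooden handle along -x, from 25 to 155 mm behind the head's axis, 20 mm wide, 18 mm high, centre line 36 mm above the origin. Balances about 15 mm behind the head's axis.
- pad: Fixed round green rubber pad for the mallet, 110 mm diameter, 4 mm thick; origin at the centre of its underside, on the table.
- dial_grip (a point): On the dial's axis, 90.5 mm above the table, the height at which to grip. The dial has a black disc of 52 mm diameter and 6 mm height on the deck and on it a grip bar 48 mm long, 12 mm wide, reaching from 66.5 to 96.5 mm above the table. The bar lies along this point's x axis, and the white pointer is at its -x end.
- dial_pointer (a point): The white pointer at the end of the dial's bar, 24 mm from the dial's axis, same height as dial_grip.
- dial_mark (a point): The bold yellow mark on the deck, 33 mm from the dial's axis, 60 mm above the table. The pointer must point at it.
- dial (a joint): Dial angle, rad; grows clockwise seen from above. 0: pointer towards the shaker's front (-x); 1.5: pointer on the yellow mark; stop at 2.4.
- cover_tab (a point): Top centre of the orange tab on the clear cover: 12 mm along the shaker's x, 30 mm along y, 22 mm high, top 126 mm above the table; the cover's flat top is at 104 mm. The cover is an inverted U, 64 mm (x) by 78 mm (y), tab 22 mm behind its middle. It starts behind the dial and slides to the shaker's front (-x) over it.
- cover (a joint): Travel of the cover, m: 0 open, behind the dial; 0.095 fully over the dial, at its stop. About 1.5 N of friction.
- jar: Bystander: glass jar, 52 mm diameter, 75 mm high, origin under its centre. Leave alone.
- vial: Bystander: amber glass vial, 40 mm diameter, 60 mm high, origin under its centre. Leave alone.
- small_box: Bystander: cardboard carton 75 x 60 x 45 mm, origin under its centre. Leave alone.
- tall_box: Bystander: cardboard carton 70 x 90 x 80 mm, origin under its centre. Leave alone.
- brush: Bystander: brush lying flat near the robot, about 200 mm long. Leave alone.
Mind the look-alikes: they are no part of the job. Several things have the shape of the pad; the one meant has the colours described above.

How it is judged:
On the way, in this order (a step that is already met when the one before it is completed fails the run):
1. all sieve cups present are nested in the receiver in size order (horizontal distance between each of sieve66, sieve56, sieve46, sieve36 and receiver below 0.03 m and angle between each of sieve66, sieve56, sieve46, sieve36's own z axis and vertical below 0.15 rad and z of sieve66 in the frame of receiver between -0.006 and 0.007 m and linear speed of each of sieve66, sieve56, sieve46, sieve36 below 0.03 m/s and z of sieve56 in the frame of receiver between -0.006 and 0.033 m and z of sieve56 in the frame of sieve66 between 0.018 and 0.033 m and z of sieve46 in the frame of receiver between -0.006 and 0.059 m and z of sieve46 in the frame of sieve66 between 0.018 and 0.059 m and z of sieve46 in the frame of sieve56 between 0.018 and 0.033 m and z of sieve36 in the frame of receiver between -0.006 and 0.085 m and z of sieve36 in the frame of sieve66 between 0.018 and 0.085 m and z of sieve36 in the frame of sieve56 between 0.018 and 0.059 m and z of sieve36 in the frame of sieve46 between 0.018 and 0.033 m and value of joint each of pin_left, pin_right below 0.004 m), for 0.2 s.
2. a clamp pin is driven down by a blow of the mallet (((contact force between mallet and pin_left above 1 N and velocity of joint pin_left above 0.03 m/s) or (contact force between mallet and pin_right above 1 N and velocity of joint pin_right above 0.03 m/s))).
3. the other clamp pin too is driven down by a blow of the mallet (((contact force between mallet and pin_left above 1 N and velocity of joint pin_left above 0.03 m/s and value of joint pin_right above 0.004 m) or (contact force between mallet and pin_right above 1 N and velocity of joint pin_right above 0.03 m/s and value of joint pin_left above 0.004 m))).
4. both pins are fully down and the dial is on its mark, with the cover still open (value of joint each of pin_left, pin_right above 0.0115 m and value of joint dial between 1.38 and 1.62 rad and value of joint cover below 0.04 m), for 0.2 s.
5. the cover is fully over the dial, the dial still on its mark (value of joint dial between 1.38 and 1.62 rad and value of joint cover above 0.087 m), for 0.2 s.
At the end, for the whole second after the job is handed in: Cups upright (0.15 rad), each fully down inside the next larger in the receiver (7 mm); both pins at least 11.5 of 14 mm down; dial within 0.12 rad of the mark; cover at least 87 of 95 mm forward; mallet at rest upright on the pad, head axis within 45 mm of its centre (all of step 5 and horizontal distance between each of sieve66, sieve56, sieve46, sieve36 and receiver below 0.03 m and angle between each of sieve66, sieve56, sieve46, sieve36's own z axis and vertical below 0.15 rad and z of sieve66 in the frame of receiver between -0.006 and 0.007 m and linear speed of each of sieve66, sieve56, sieve46, sieve36, mallet below 0.03 m/s and z of sieve56 in the frame of receiver between -0.006 and 0.033 m and z of sieve56 in the frame of sieve66 between 0.018 and 0.033 m and z of sieve46 in the frame of receiver between -0.006 and 0.059 m and z of sieve46 in the frame of sieve66 between 0.018 and 0.059 m and z of sieve46 in the frame of sieve56 between 0.018 and 0.033 m and z of sieve36 in the frame of receiver between -0.006 and 0.085 m and z of sieve36 in the frame of sieve66 between 0.018 and 0.085 m and z of sieve36 in the frame of sieve56 between 0.018 and 0.059 m and z of sieve36 in the frame of sieve46 between 0.018 and 0.033 m and value of joint each of pin_left, pin_right above 0.0115 m and horizontal distance between mallet and pad below 0.045 m and angle between mallet's own z axis and vertical below 0.12 rad and height (world z) of mallet below 0.012 m); the robot touches nothing.
It fails at once if a clamp pin is pressed with the gripper or arm (contact force between any of the fingers, the arm and pin_left above 2 N or contact force between any of the fingers, the arm and pin_right above 2 N).
It fails at once if a bystander (jar, vial, carton, brush) is moved more than 30 mm (distance of any of jar, vial, small_box, tall_box, brush from where it was at the start of the episode above 0.03 m).
Of sieve66, sieve56, sieve46, sieve36 only 3 to 4 are there at a start; the rules pass over those that are not, and their reading is None.
At some moment in a run one of sieve66, sieve56, sieve46, sieve36 may be knocked a few centimetres aside while the robot is not near it.
It also fails if it takes over 200 s, if anything falls off the work surface, if the arm or the gripper's body presses on something with over 40 N, if the wrist force passes 120 N, or if a joint passes its speed limit or range.

## Robot

A 7-joint arm with a two-finger parallel gripper is mounted at the origin on the work surface. World frame = base frame: x ahead of the robot, y to its left, z up, the work surface at z = 0. Lengths are in m, angles in rad, forces in N, time in s.
With the tool pointing down it reaches from about 0.4 to 0.85 m from the base axis. Payload 10.4 kg.
Tool frame: the origin (TCP) lies at the very end of the fingers, on their centre line; the grasp point (between the pads) lies 19 mm behind it; z points along the fingers, y is the line along which they close (so a half turn about z gives the same grasp; the last joint's range is limited). The gripper opens to 85 mm and grips with 20 to 120 N. Pads are 22 mm wide; open, the fingers measure 114 mm over their backs; the gripper's body (76 mm by 85 mm) begins 54 mm behind the grasp point. The pads swing forward as they close: fully open they stand 13 mm farther back than shut.
Start: joints at [-1.176, 0.332, -0.065, 1.46, 0.022, 1.35, -0.088], TCP at [0.254, 0.571, 0.231] pointing down, gripper open.
Joint ranges: [-2.6, 2.6], [-0.5, 2.12], [-1.47, 1.34], [0.16, 2.42], [-1.27, 4.41], [0.06, 2.06], [-2.6, 2.6]. Speed limits (rad/s): [2.22, 2.22, 2.79, 2.79, 3.14, 3.14, 3.14].

## Interface

Orientations are given as a unit quaternion [x, y, z, w].
In Python, from workcell import * gives the robot as it stands. The module is installed in compiled form; this text tells all that it offers.
- The arm moves only by the tool carry_out, never from a script. Its argument "motion" is a list of rows, each an object with "xyz": the shift along the tool's x, y, z in m, a list of three; "angular": the turn, a rotation vector about the tool's x, y, z in degrees, a list of three. A call has 1 to 12 rows; each row is the pose to reach, as a shift and turn from the pose commanded when the call began, along the tool's axes at that moment; what a row does not reach only later rows make up. A row lasts 1/10 s, in which the tool goes at most 50 mm and 8.59 degrees, less where a joint would pass 70% of its speed; a pose out of reach is approached as far as the arm can. A call with a gripper value outside its range is refused whole. "hand" is the opening, from 0 (shut) to 1 (fully open), set as the call begins (left out, the last holds). The fingers move at their own pace and stop on an object; "grip_force" is the grip in N (left out, the last holds). Time passes only in rows, so rows that repeat a pose let the fingers close. It gives the time, the measured TCP pose, the force, the opening and the grip force at its end, in the units of the state.
- get_obs(): the state, without advancing time (a new reading comes with each control period).
- camera(name): name is "scene" or "top" or "wrist"; returns a dict with "img" (420x560x3 uint8, red, green, blue), "fx", "fy", "cx", "cy" (pixels), "extrinsics" (4x4, takes a point from camera to world coordinates). Camera axes: x right, y up, looking along -z (the intrinsics and any distortion apply to the point x, -y, -z); pixel columns grow to the right and rows downward; lengths in m; the calibration is good to about 2 mm. A picture is of the moment at which its call begins. There is no depth.
- hand_in(): hands the job in; it is judged then, once.
The state is a dict: "clock": time; "joint_pos": joint angles; "joint_velocities": joint speeds; "tau": joint torques, N m; "position": TCP position; "ee_rot": TCP orientation; "ft_force": force on the tool from outside, world axes, zero at the start; "torque": the same for the moment, N m; "grip_width": opening from 0.0 (shut) to 1.0 (fully open); "grasp_force": force on a finger pad.
Only numpy, scipy, OpenCV 4.12 (cv2) and the standard library are available. Lean on these libraries where they do the work, as an engineer would, in place of code of your own. Each camera call takes 0.05 s, during which the arm holds its last target. There are 200 camera calls.

## Working session

There is one attempt and no reset: what is moved stays moved. The work goes in short steps, Python scripts to look and compute and a tool call to move; the robot and the scene stay as the last step left them, time stands still between calls to the robot, and variables do not carry over. Pictures are saved under pics/ and viewed, at most 14 in all, crops included, and the job is handed in when it is done.

Besides the shell and the picture viewer there is one more tool, called in YAML: its name, and indented under it one key for each argument. carry_out: Moves the arm, as the interface text tells. Its arguments: {"type":"object","properties":{"motion":{"type":"array"},"hand":{"type":"number"},"grip_force":{"type":"number"}},"required":["motion"]}

```bash
mkdir -p pics; python3 - <<'E'
from workcell import *
import cv2,numpy as np
o=get_obs();print({k:np.round(v,3) for k,v in o.items()})
for n in("scene","top"):
    c=camera(n);cv2.imwrite(f"pics/{n}0.png",c["img"][:,:,::-1])
    np.savez(f"{n}0.npz",**c)
    print(n,c["fx"],c["fy"],c["cx"],c["cy"],c.keys());print(np.round(c["extrinsics"],3))
E
```

```text
{'clock': np.float64(0.0), 'joint_pos': array([-1.176,  0.333, -0.065,  1.461,  0.022,  1.35 , -0.088]), 'joint_velocities': array([-0.   ,  0.001, -0.001, -0.001,  0.001, -0.002,  0.001]), 'tau': array([ 0.0000e+00, -6.2547e+01,  4.9000e-02, -3.9160e+01,  1.6000e-02,
        1.0000e-02,  0.0000e+00]), 'position': array([0.253, 0.571, 0.231]), 'ee_rot': array([ 0.207,  0.978, -0.001, -0.   ]), 'ft_force': array([-0.832, -1.069,  0.549]), 'torque': array([ 0.008, -0.024, -0.034]), 'grasp_force': np.float64(0.0), 'grip_width': np.float64(0.999)}
scene 536.0131704751385 536.0131704751385 281.1691578686177 209.0549557622384 dict_keys(['img', 'fx', 'fy', 'cx', 'cy', 'extrinsics'])
[[-0.72  -0.396  0.57   1.406]
 [ 0.694 -0.422  0.584  0.806]
 [ 0.009  0.815  0.579  1.03 ]
 [ 0.     0.     0.     1.   ]]
top 514.5438135108067 514.5438135108067 274.72313220679064 205.54481547646563 dict_keys(['img', 'fx', 'fy', 'cx', 'cy', 'extrinsics'])
[[ 0.005  0.997 -0.071  0.4  ]
 [-1.     0.004 -0.012 -0.103]
 [-0.012  0.071  0.997  1.662]
 [ 0.     0.     0.     1.   ]]
```

View pics/scene0.png

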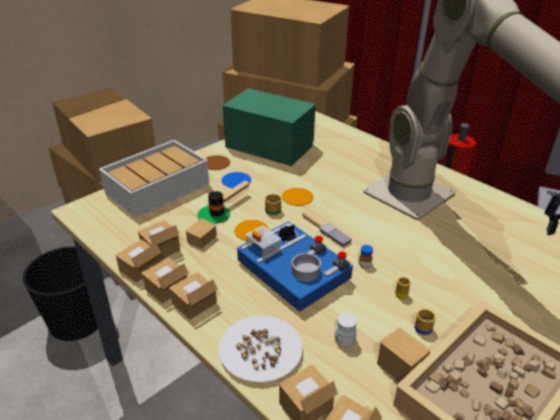

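View pics/top0.png

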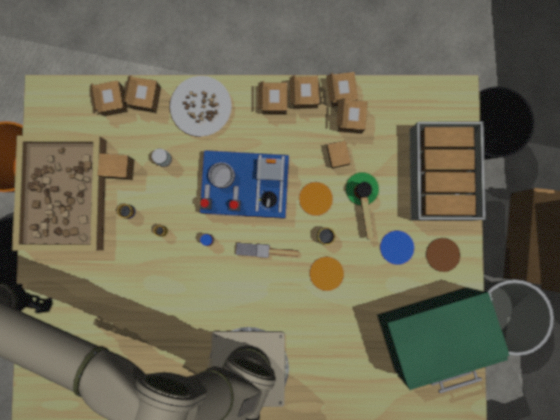

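Scene view: blue shaker at about (295,262); candidates for cups at (425,321), (403,287), (366,256), (273,203); mallet on green pad (215,210). The top view shows the same: cups at (127,211), (160,230), (207,240), (326,236), shaker at (245,185), mallet head at (363,190). I'll zoom in.

```bash
cat > h.py <<'E'
import numpy as np,cv2
from scipy.spatial.transform import Rotation as R
def load(n): return dict(np.load(n))
def ray(c,u,v):
    E=c["extrinsics"];d=E[:3,:3]@np.array([(u-c["cx"])/c["fx"],-(v-c["cy"])/c["fy"],-1.]);return E[:3,3],d/np.linalg.norm(d)
def onz(c,u,v,z):
    o,d=ray(c,u,v);return o+d*(z-o[2])/d[2]
def tri(c1,p1,c2,p2):
    A=np.zeros((3,3));b=np.zeros(3)
    for c,p in((c1,p1),(c2,p2)):
        o,d=ray(c,*p);M=np.eye(3)-np.outer(d,d);A+=M;b+=M@o
    return np.linalg.solve(A,b)
def proj(c,P):
    E=c["extrinsics"];q=E[:3,:3].T@(np.asarray(P)-E[:3,3]);return c["cx"]+c["fx"]*q[0]/-q[2],c["cy"]-c["fy"]*q[1]/-q[2]
def snap(n,f):
    from workcell import camera
    c=camera(n);np.savez(f+".npz",**c);cv2.imwrite(f"pics/{f}.png",c["img"][:,:,::-1]);return c
E
python3 - <<'E'
from h import *
s=load("scene0.npz")["img"][:,:,::-1];t=load("top0.npz")["img"][:,:,::-1]
def cr(i,x,y,w,h,W,H): return cv2.resize(i[y:y+h,x:x+w],(W,H),interpolation=cv2.INTER_CUBIC)
a=cr(s,180,170,160,150,400,300)
a2=cr(s,300,220,160,150,400,300)
b=cr(t,100,145,120,112.__int__(),400,300);b2=cr(t,190,140,200,150,400,300)
cv2.imwrite("pics/z1.png",np.vstack([np.hstack([a,a2]),np.hstack([b,b2])]))
E
```

```text
File "<stdin>", line 6
    b=cr(t,100,145,120,112.__int__(),400,300);b2=cr(t,190,140,200,150,400,300)
                          ^
SyntaxError: invalid decimal literal
```

```bash
python3 - <<'E'
from h import *
s=load("scene0.npz")["img"][:,:,::-1];t=load("top0.npz")["img"][:,:,::-1]
def cr(i,x,y,w,h,W,H): return cv2.resize(i[y:y+h,x:x+w],(W,H),interpolation=cv2.INTER_CUBIC)
a=cr(s,180,170,160,120,400,300)
a2=cr(s,300,220,160,120,400,300)
b=cr(t,100,145,140,105,400,300);b2=cr(t,190,140,200,150,400,300)
cv2.imwrite("pics/z1.png",np.vstack([np.hstack([a,a2]),np.hstack([b,b2])]))
E
```

```text
(no output)
```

View pics/z1.png

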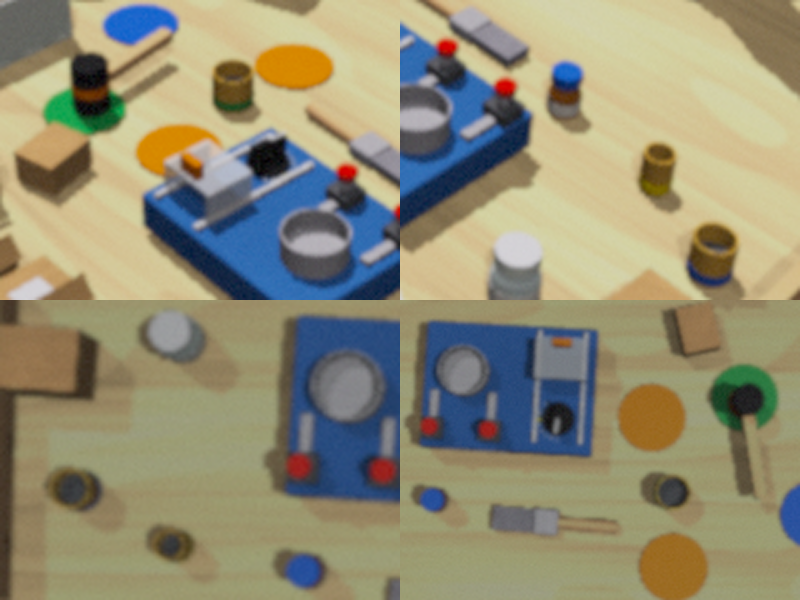

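Present: green-band sieve56 at top px (326,236), blue-band sieve46 (127,211), yellow-band sieve36 (160,230); no red one. The (207,240) object is the vial (blue cap), and the green pad is at (363,189).

```bash
python3 - <<'E'
from h import *
s=load("scene0.npz");t=load("top0.npz")
T={"s56":((273.2,198),(326,235.5)),"s46":((425.2,316),(126.6,210.8)),"s36":((403.2,281.2),(160.6,230)),"recv":((306.4,266),(221.8,175.1)),
"head":((216,196),(363,189)),"pinL":((342,255),(204.7,203.1)),"pinR":((318.8,238.8),(233.7,204.5)),"dial":((287,231),(269,199)),"tab":((257,234.5),(271.5,161))}
for k,(a,b) in T.items(): print(k,np.round(tri(s,a,t,b),3))
# shaker yaw from blue mask in top; deck z .06
h=cv2.cvtColor(t["img"],cv2.COLOR_RGB2HSV)
m=cv2.inRange(h,(100,150,60),(125,255,255));m[:, :190]=0;m[:,300:]=0;m[225:]=0
m=cv2.morphologyEx(m,cv2.MORPH_CLOSE,np.ones((25,25)))
r=cv2.minAreaRect(cv2.findNonZero(m));print(r)
P=np.array([onz(t,*p,.06)for p in cv2.boxPoints(r)]);print(np.round(P,3),np.round(P.mean(0),3));
for i in range(4):
    d=P[(i+1)%4]-P[i];print(np.linalg.norm(d),np.degrees(np.arctan2(d[1],d[0])))
m=cv2.inRange(h,(50,100,60),(80,255,255));m[:160]=0;m[230:]=0;m[:,:330]=0;m[:,400:]=0
m=cv2.morphologyEx(m,cv2.MORPH_CLOSE,np.ones((25,25)))
(u,v),rad=cv2.minEnclosingCircle(cv2.findNonZero(m));print("pad",u,v,rad,onz(t,u,v,.004))
# handle
print("handle end",onz(t,373,240,.04))
E
```

```text
s56 [ 0.42  -0.243  0.053]
s46 [0.495 0.386 0.044]
s36 [0.435 0.276 0.048]
recv [0.605 0.081 0.08 ]
head [ 0.565 -0.357  0.071]
pinL [0.517 0.13  0.098]
pinR [0.513 0.041 0.099]
dial [ 0.532 -0.066  0.077]
tab [ 0.643 -0.073  0.119]
((243.9981689453125, 183.86526489257812), (83.15018463134766, 60.66834259033203), 3.301866054534912)
[[ 0.494  0.147  0.06 ]
 [ 0.685  0.139  0.06 ]
 [ 0.67  -0.123  0.06 ]
 [ 0.48  -0.112  0.06 ]] [0.582 0.013 0.06 ]
0.1913515200447181 -2.457179488089136
0.2619310213133415 -93.18274399148942
0.1908515716216757 176.89359489219194
0.2597626443125501 86.92418278573449
pad 361.9615478515625 188.14102172851562 16.346384048461914 [ 0.57534797 -0.36515359  0.004     ]
handle end [ 0.40806934 -0.39284253  0.04      ]
```

carry_out:
  motion:
    - {"xyz": [-0.2, -0.14, -0.05], "angular": [0, 0, 8]}
    - {"xyz": [-0.4, -0.28, -0.1], "angular": [0, 0, 100]}
    - {"xyz": [-0.4, -0.28, -0.1], "angular": [0, 0, 156]}
    - {"xyz": [-0.4, -0.28, -0.1], "angular": [0, 0, 156]}
    - {"xyz": [-0.4, -0.28, -0.1], "angular": [0, 0, 156]}
    - {"xyz": [-0.4, -0.28, -0.1], "angular": [0, 0, 156]}
    - {"xyz": [-0.4, -0.28, -0.1], "angular": [0, 0, 156]}
    - {"xyz": [-0.4, -0.28, -0.1], "angular": [0, 0, 156]}
    - {"xyz": [-0.4, -0.28, -0.1], "angular": [0, 0, 156]}
    - {"xyz": [-0.4, -0.28, -0.1], "angular": [0, 0, 156]}
    - {"xyz": [-0.4, -0.28, -0.1], "angular": [0, 0, 156]}
    - {"xyz": [-0.4, -0.28, -0.1], "angular": [0, 0, 156]}
  hand: 1
  grip_force: 40

```text
clock: 1.3
position: [0.5062, 0.1513, 0.3313]
ee_rot: [0.895, 0.446, -0.0, 0.0]
ft_force: [-0.6, 1.0, 0.2]
grip_width: 1.0
grasp_force: 0.0
```

```bash
cat >> h.py <<'E'
def go(x,y,z,yaw=0.):
    "shift and turn in tool axes from the present pose to a tool-down pose"
    from workcell import get_obs
    o=get_obs();r=R.from_quat(o["ee_rot"]);T=R.from_euler("z",yaw,degrees=True)*R.from_quat([1,0,0,0])
    d=r.inv().apply(np.array([x,y,z])-o["position"]);w=np.degrees((r.inv()*T).as_rotvec())
    print("xyz",np.round(d,4),"ang",np.round(w,1),"at",np.round(o["position"],4),"t",round(float(o["clock"]),1))
E
python3 -c "
from h import *
from workcell import get_obs
print(np.round(get_obs()['joint_pos'],2));go(.5,.15,.33)"
```

```text
[-0.75  0.07  0.39  1.57 -0.03  1.51 -1.  ]
xyz [-0.0048 -0.0042  0.0013] ang [ 0.  0. 53.] at [0.5062 0.1513 0.3313] t 1.3
```

carry_out:
  motion:
    - {"xyz": [-0.367, 0.168, 0.02], "angular": [0, 0, 53]}
    - {"xyz": [-0.367, 0.168, 0.02], "angular": [0, 0, 53]}
    - {"xyz": [-0.367, 0.168, 0.02], "angular": [0, 0, 53]}
    - {"xyz": [-0.367, 0.168, 0.02], "angular": [0, 0, 53]}
    - {"xyz": [-0.367, 0.168, 0.02], "angular": [0, 0, 53]}
    - {"xyz": [-0.367, 0.168, 0.02], "angular": [0, 0, 53]}
    - {"xyz": [-0.367, 0.168, 0.02], "angular": [0, 0, 53]}
    - {"xyz": [-0.367, 0.168, 0.02], "angular": [0, 0, 53]}
    - {"xyz": [-0.367, 0.168, 0.02], "angular": [0, 0, 53]}
    - {"xyz": [-0.367, 0.168, 0.02], "angular": [0, 0, 53]}
    - {"xyz": [-0.367, 0.168, 0.02], "angular": [0, 0, 53]}

```text
clock: 2.4
position: [0.4229, -0.2407, 0.311]
ee_rot: [1.0, 0.005, -0.0, -0.0]
ft_force: [0.5, 0.7, 0.3]
grip_width: 0.997
grasp_force: 0.0
```

```bash
python3 -c "
from h import *
from workcell import get_obs
print(np.round(get_obs()['joint_pos'],2));go(.42,-.243,.30)
c=snap('wrist','w1');print(c['fx'],np.round(c['extrinsics'],3));print(proj(c,(.42,-.243,.052)))"
```

```text
[-0.39 -0.06  0.79  1.72  0.04  1.47 -1.16]
xyz [-0.0029  0.0023  0.011 ] ang [-0.   0.   0.6] at [ 0.4229 -0.2407  0.311 ] t 2.4
330.8321579802624 [[ 0.011  0.961  0.278  0.496]
 [-1.     0.01   0.004 -0.24 ]
 [ 0.001 -0.278  0.961  0.453]
 [ 0.     0.     0.     1.   ]]
(np.float64(280.9642860940513), np.float64(176.94555004460494))
```

View pics/w1.png

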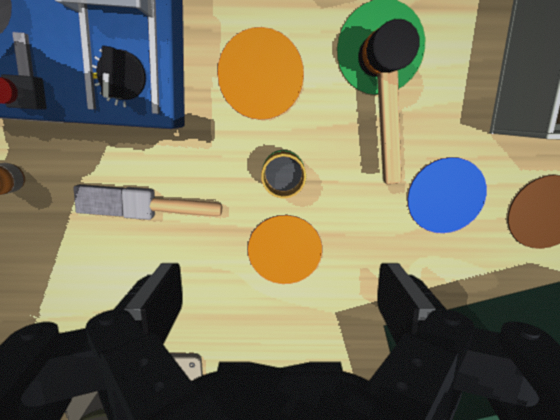

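The wrist view shows the cup's rim at (283,173), mallet head at (390,45) on the green pad at (382,47), handle end at (393,180), dial at (123,73) with the yellow mark left of it, and brush at (150,203).

```bash
cat >> h.py <<'E'
def rim(c,P,rin,z,dbg=None):
    "centre of a cup's rim: ellipse round its bright brass ring near the predicted point P, ray cut with height z"
    u,v=proj(c,P);k=int(c["fx"]*rin/(c["extrinsics"][2,3]-z)*1.9)
    x0,y0=int(u)-k,int(v)-k;h=cv2.cvtColor(c["img"],cv2.COLOR_RGB2HSV)[max(y0,0):y0+2*k,max(x0,0):x0+2*k];x0=max(x0,0);y0=max(y0,0)
    m=cv2.inRange(h,(12,130,70),(35,255,255))
    ns=cv2.findContours(m,cv2.RETR_CCOMP,cv2.CHAIN_APPROX_NONE)
    best=[]
    for q,hh in zip(ns[0],ns[1][0]):
        if len(q)<20: continue
        e=cv2.fitEllipse(q);p=onz(c,e[0][0]+x0,e[0][1]+y0,z)
        s=(c["extrinsics"][2,3]-z)/c["fx"]/abs(c["extrinsics"][2,2])
        best.append(("hole" if hh[3]>=0 else "out",len(q),np.round(p[:2],4),np.round(np.array(e[1])*s*1000,1),np.round(e[0],1)+[x0,y0]))
    if dbg: cv2.imwrite(f"pics/{dbg}.png",np.hstack([cv2.resize(cv2.cvtColor(h,cv2.COLOR_HSV2BGR),(400,400)),cv2.cvtColor(cv2.resize(m,(400,400)),cv2.COLOR_GRAY2BGR)]))
    for b in best: print(*b)
E
python3 -c "
from h import *
c=load('w1.npz');rim(c,(.42,-.243,.052),.028,.052,'d1')"
```

```text
out 62 [ 0.3686 -0.2485] [ 4.  39.2] [284.8 216.9]
out 126 [ 0.4224 -0.2456] [55.3 56.1] [283.1 175. ]
hole 146 [ 0.4233 -0.2454] [47.9 48.8] [282.9 174.3]
```

View pics/d1.png

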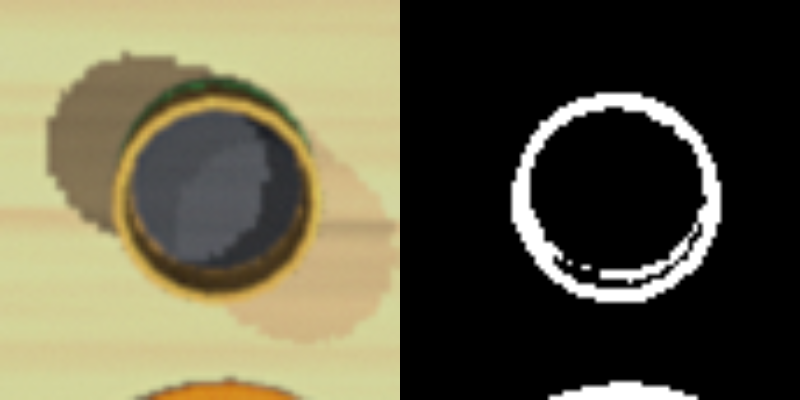

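Rim outer diameter measures 55.7 mm (56 expected), centre (0.422,-0.246). Going down.

carry_out:
  motion:
    - {"xyz": [0, 0.005, 0.05], "angular": [0, 0, 0.6]}
    - {"xyz": [0, 0.005, 0.1], "angular": [0, 0, 0.6]}
    - {"xyz": [0, 0.005, 0.15], "angular": [0, 0, 0.6]}
    - {"xyz": [0, 0.005, 0.19], "angular": [0, 0, 0.6]}
    - {"xyz": [0, 0.005, 0.22], "angular": [0, 0, 0.6]}
    - {"xyz": [0, 0.005, 0.231], "angular": [0, 0, 0.6]}
    - {"xyz": [0, 0.005, 0.231], "angular": [0, 0, 0.6]}
    - {"xyz": [0, 0.005, 0.231], "angular": [0, 0, 0.6]}
    - {"xyz": [0, 0.005, 0.231], "angular": [0, 0, 0.6]}

```text
clock: 3.35
position: [0.4238, -0.2471, 0.0819]
ee_rot: [1.0, -0.0, 0.001, 0.0]
ft_force: [0.2, 0.1, 0.3]
grip_width: 1.004
grasp_force: 0.0
```

```bash
python3 -c "
from h import *
go(.4224,-.2456,.026)"
```

```text
xyz [-0.0015 -0.0015  0.0559] ang [ 0.  -0.2 -0. ] at [ 0.4238 -0.2471  0.0819] t 3.4
```

carry_out:
  motion:
    - {"xyz": [-0.0015, -0.0015, 0.03]}
    - {"xyz": [-0.0015, -0.0015, 0.05]}
    - {"xyz": [-0.0015, -0.0015, 0.056]}
    - {"xyz": [-0.0015, -0.0015, 0.056]}
    - {"xyz": [-0.0015, -0.0015, 0.056]}

```text
validation failed for argument at $.mo...
```

carry_out:
  motion:
    - {"xyz": [0, 0, 0]}
    - {"xyz": [0, 0, 0]}
    - {"xyz": [0, 0, 0]}
    - {"xyz": [0, 0, 0]}
    - {"xyz": [0, 0, 0]}
    - {"xyz": [0, 0, 0]}
    - {"xyz": [0, 0, 0]}
  hand: 0.3
  grip_force: 30

```text
validation failed for argument at $.mo...
```

```bash
python3 -c "
from h import *
go(.4224,-.2456,.25);c=snap('wrist','w2')"
```

```text
xyz [-0.0009 -0.0015 -0.1681] ang [ 0.  -0.2 -0. ] at [ 0.4238 -0.2471  0.0819] t 3.4
```

View pics/w2.png

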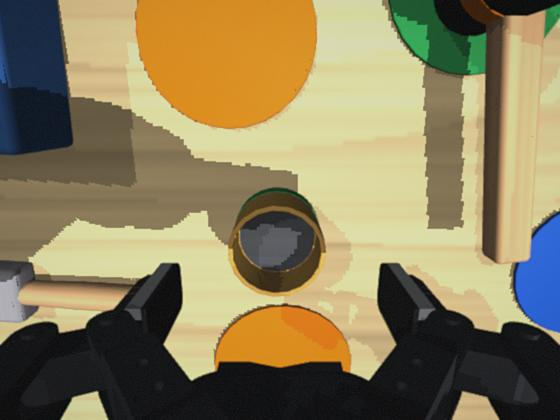

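Nothing moved: "angular" is required. The picture shows the cup at (278,250), centred between the open fingers.

carry_out:
  motion:
    - {"xyz": [-0.0015, -0.0015, 0.03], "angular": [0, 0, 0]}
    - {"xyz": [-0.0015, -0.0015, 0.05], "angular": [0, 0, 0]}
    - {"xyz": [-0.0015, -0.0015, 0.056], "angular": [0, 0, 0]}
    - {"xyz": [-0.0015, -0.0015, 0.056], "angular": [0, 0, 0]}
    - {"xyz": [-0.0015, -0.0015, 0.056], "angular": [0, 0, 0]}

```text
clock: 3.9
position: [0.4217, -0.2458, 0.0254]
ee_rot: [1.0, -0.001, 0.001, 0.0]
ft_force: [0.8, -0.2, 0.5]
grip_width: 1.002
grasp_force: 0.0
```

carry_out:
  motion:
    - {"xyz": [0, 0, 0], "angular": [0, 0, 0]}
    - {"xyz": [0, 0, 0], "angular": [0, 0, 0]}
    - {"xyz": [0, 0, 0], "angular": [0, 0, 0]}
    - {"xyz": [0, 0, 0], "angular": [0, 0, 0]}
    - {"xyz": [0, 0, 0], "angular": [0, 0, 0]}
    - {"xyz": [0, 0, 0], "angular": [0, 0, 0]}
    - {"xyz": [0, 0, 0], "angular": [0, 0, 0]}
  hand: 0.3
  grip_force: 30

```text
clock: 4.6
position: [0.4216, -0.2455, 0.0251]
ee_rot: [1.0, -0.001, 0.001, -0.0]
ft_force: [-1.9, 1.2, 6.0]
grip_width: 0.632
grasp_force: 31.0
```

```bash
python3 -c "
from h import *
go(.56,.0,.25);c=snap('wrist','w2')"
```

```text
xyz [ 0.1384 -0.2457 -0.2247] ang [-0.  -0.1 -0.1] at [ 0.4216 -0.2455  0.0251] t 4.6
```

carry_out:
  motion:
    - {"xyz": [0, 0, -0.02], "angular": [0, 0, 0]}
    - {"xyz": [0, 0, -0.06], "angular": [0, 0, 0]}
    - {"xyz": [0, 0, -0.11], "angular": [0, 0, 0]}
    - {"xyz": [0, 0, -0.16], "angular": [0, 0, 0]}
    - {"xyz": [0, 0, -0.21], "angular": [0, 0, 0]}
    - {"xyz": [0.01, -0.03, -0.25], "angular": [0, 0, 0]}
    - {"xyz": [0.03, -0.07, -0.27], "angular": [0, 0, 0]}
    - {"xyz": [0.05, -0.12, -0.27], "angular": [0, 0, 0]}
    - {"xyz": [0.07, -0.17, -0.27], "angular": [0, 0, 0]}
    - {"xyz": [0.09, -0.21, -0.27], "angular": [0, 0, 0]}
    - {"xyz": [0.105, -0.26, -0.27], "angular": [0, 0, 0]}
    - {"xyz": [0.11, -0.3, -0.27], "angular": [0, 0, 0]}

```text
clock: 5.85
position: [0.5319, 0.0568, 0.2941]
ee_rot: [1.0, -0.0, -0.0, 0.0]
ft_force: [0.7, 0.3, -1.1]
grip_width: 0.631
grasp_force: 33.3
```

```bash
python3 -c "
from h import *
from workcell import get_obs
print(np.round(get_obs()['joint_pos'],2),get_obs()['grip_width'])
go(.605,.081,.2);c=snap('wrist','w3')
for P in ((.605,.081,.094),(.517,.13,.104),(.513,.041,.104),(.532,-.066,.0965)):print(np.round(proj(c,P)))"
```

```text
[-0.71  0.1   0.56  1.63 -0.05  1.43 -1.71] 0.6312534279305951
xyz [ 0.0731 -0.0243  0.0941] ang [ 0.   0.  -0.1] at [0.5319 0.0568 0.2941] t 5.8
[255. 113.]
[209. 201.]
[294. 204.]
[396. 185.]
```

View pics/w3.png

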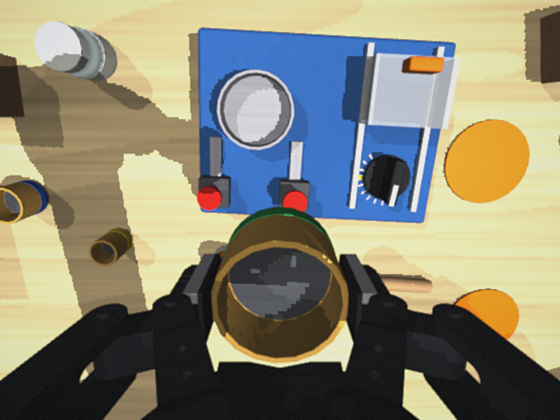

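Wrist view: receiver rim centred near (255,108), left pin (209,198), right pin (294,202), dial (385,180) with pointer at (392,197), bold yellow mark (360,178), orange tab (425,65), blue cup (20,202), yellow cup (110,246), held cup well gripped.

```bash
python3 -c "
from h import *
c=load('w3.npz');im=c['img'];h=cv2.cvtColor(im,cv2.COLOR_RGB2HSV)
def blob(lo,hi,x,y,r,z,k=0):
    m=np.zeros(h.shape[:2],np.uint8);m[y-r:y+r,x-r:x+r]=cv2.inRange(h,lo,hi)[y-r:y+r,x-r:x+r]
    if k: m=cv2.morphologyEx(m,cv2.MORPH_OPEN,np.ones((k,k)))
    q=max(cv2.findContours(m,cv2.RETR_EXTERNAL,cv2.CHAIN_APPROX_NONE)[0],key=cv2.contourArea)
    e=cv2.fitEllipse(q);s=(c['extrinsics'][2,3]-z)/c['fx']/c['extrinsics'][2,2]
    print(np.round(e[0],1),'mm',np.round(np.array(e[1])*s*1e3,1),'P',np.round(onz(c,*e[0],z),4),'base',np.round(cv2.minEnclosingCircle(q)[1]*2*s*1000,1))
    return onz(c,*e[0],z)
r=blob((0,0,60),(180,70,255),255,108,46,.094,3)
a=blob((0,150,120),(8,255,255),209,198,20,.104);b=blob((0,150,120),(8,255,255),294,202,20,.104)
print('yaw',np.degrees(np.arctan2(*(a-b)[[1,0]]))-90,np.linalg.norm(a-b))
blob((0,0,0),(180,255,45),385,180,30,.066)
blob((10,180,150),(18,255,255),425,65,25,.126)
blob((22,120,120),(34,255,255),360,178,8,.06)
rim(c,(.435,.276,.052),.018,.052); rim(c,(.495,.386,.052),.023,.052)
# blue deck edges
m=cv2.inRange(h,(100,150,60),(125,255,255));m=cv2.morphologyEx(m,cv2.MORPH_OPEN,np.ones((3,3)))
y=[np.nonzero(m[:100,x])[0][0] for x in range(220,360)];p=np.polyfit(range(220,360),y,1)
A,B=[onz(c,x,np.polyval(p,x),.06) for x in(220,360)];print('back edge yaw',np.degrees(np.arctan2(*(A-B)[[1,0]]))-90,A)
"
```

```text
[254.9 109.2] mm [82.3 86. ] P [0.6082 0.0806 0.094 ] base 87.3
[208.6 197.6] mm [21.7 25. ] P [0.5205 0.1297 0.104 ] base 25.7
[294.9 200.6] mm [19.8 25.8] P [0.5171 0.0403 0.104 ] base 25.4
yaw -2.124243661361433 0.08947870308126789
[382.3 175.6] mm [35.1 55.9] P [ 0.5363 -0.0603  0.066 ] base 56.1
[425.8  63.9] mm [14.  37.7] P [ 0.6454 -0.0708  0.126 ] base 33.4
[360.  177.2] mm [2.7 6. ] P [ 0.5334 -0.0367  0.06  ] base 5.3
out 20 [0.4529 0.2409] [ 1.7 12.9] [130.9 240.2]
out 165 [0.4431 0.2692] [33.3 53.5] [109.3 247.5]
hole 63 [0.4375 0.279 ] [24.1 28.6] [102.2 251.7]
out 144 [0.5017 0.3718] [45.6 53.2] [ 16.9 202.4]
hole 71 [0.4992 0.3787] [19.4 34.4] [ 11.6 204.4]
back edge yaw -3.063563266682536 [0.68668303 0.116995   0.06      ]
```

carry_out:
  motion:
    - {"xyz": [0.04, -0.012, 0.03], "angular": [0, 0, 0]}
    - {"xyz": [0.075, -0.024, 0.07], "angular": [0, 0, 0]}
    - {"xyz": [0.075, -0.024, 0.11], "angular": [0, 0, 0]}
    - {"xyz": [0.075, -0.024, 0.14], "angular": [0, 0, 0]}
    - {"xyz": [0.075, -0.024, 0.14], "angular": [0, 0, 0]}
    - {"xyz": [0.075, -0.024, 0.14], "angular": [0, 0, 0]}
    - {"xyz": [0.075, -0.024, 0.14], "angular": [0, 0, 0]}

```text
clock: 6.6
position: [0.6076, 0.0782, 0.1569]
ee_rot: [1.0, -0.001, 0.002, -0.001]
ft_force: [-0.1, -0.8, -0.7]
grip_width: 0.632
grasp_force: 33.2
```

```bash
python3 -c "
from h import *
go(.607,.081,.0965)"
```

```text
xyz [-0.0008 -0.0027  0.0604] ang [-0.1 -0.2 -0.1] at [0.6076 0.0782 0.1569] t 6.6
```

carry_out:
  motion:
    - {"xyz": [-0.0008, -0.0027, 0.02], "angular": [0, 0, 0]}
    - {"xyz": [-0.0008, -0.0027, 0.035], "angular": [0, 0, 0]}
    - {"xyz": [-0.0008, -0.0027, 0.048], "angular": [0, 0, 0]}
    - {"xyz": [-0.0008, -0.0027, 0.057], "angular": [0, 0, 0]}
    - {"xyz": [-0.0008, -0.0027, 0.06], "angular": [0, 0, 0]}
    - {"xyz": [-0.0008, -0.0027, 0.06], "angular": [0, 0, 0]}
    - {"xyz": [-0.0008, -0.0027, 0.06], "angular": [0, 0, 0]}

```text
clock: 7.3
position: [0.6061, 0.081, 0.0949]
ee_rot: [1.0, -0.001, 0.0, -0.0]
ft_force: [0.4, -0.9, -0.4]
grip_width: 0.634
grasp_force: 33.3
```

```bash
python3 -c "
from h import *
go(.607,.081,.0965)"
```

```text
xyz [ 0.0009 -0.     -0.0016] ang [-0.  -0.  -0.1] at [0.6061 0.081  0.0949] t 7.3
```

carry_out:
  motion:
    - {"xyz": [0, 0, 0], "angular": [0, 0, 0]}
    - {"xyz": [0, 0, 0], "angular": [0, 0, 0]}
    - {"xyz": [0, 0, 0], "angular": [0, 0, 0]}
    - {"xyz": [0, 0, 0], "angular": [0, 0, 0]}
    - {"xyz": [0, 0, -0.02], "angular": [0, 0, 0]}
    - {"xyz": [0, 0, -0.06], "angular": [0, 0, 0]}
    - {"xyz": [0, 0, -0.11], "angular": [0, 0, 0]}
    - {"xyz": [0, 0, -0.16], "angular": [0, 0, 0]}
    - {"xyz": [-0.02, -0.05, -0.18], "angular": [0, 0, 0]}
    - {"xyz": [-0.04, -0.1, -0.18], "angular": [0, 0, 0]}
    - {"xyz": [-0.06, -0.14, -0.18], "angular": [0, 0, 0]}
  hand: 1

```text
clock: 8.4
position: [0.548, 0.2175, 0.2755]
ee_rot: [1.0, -0.001, 0.001, -0.001]
ft_force: [1.3, 0.0, -0.8]
grip_width: 0.999
grasp_force: 0.0
```

```bash
python3 -c "
from h import *
go(.498,.38,.26);c=snap('wrist','w4');rim(c,(.607,.081,.12),.028,.12);
from workcell import get_obs
print(np.round(get_obs()['joint_pos'],2))"
```

```text
xyz [-0.0504 -0.1623  0.0156] ang [-0.1 -0.1 -0.1] at [0.548  0.2175 0.2755] t 8.4
out 220 [0.6069 0.0849] [59.1 67.2] [430.4 129.3]
hole 192 [0.6079 0.084 ] [42.7 57. ] [431.6 128.1]
[-0.88  0.24  0.5   1.52 -0.12  1.41 -1.94]
```

carry_out:
  motion:
    - {"xyz": [-0.02, -0.04, 0.015], "angular": [0, 0, 0]}
    - {"xyz": [-0.03, -0.09, 0.015], "angular": [0, 0, 0]}
    - {"xyz": [-0.04, -0.13, 0.015], "angular": [0, 0, 0]}
    - {"xyz": [-0.05, -0.162, 0.015], "angular": [0, 0, 0]}
    - {"xyz": [-0.05, -0.162, 0.015], "angular": [0, 0, 0]}
    - {"xyz": [-0.05, -0.162, 0.015], "angular": [0, 0, 0]}
    - {"xyz": [-0.05, -0.162, 0.015], "angular": [0, 0, 0]}

```text
clock: 9.15
position: [0.4994, 0.3766, 0.2595]
ee_rot: [1.0, -0.002, 0.0, 0.0]
ft_force: [0.2, 0.0, -0.2]
grip_width: 0.998
grasp_force: 0.0
```

```bash
python3 -c "
from h import *
go(.497,.383,.075);c=snap('wrist','w5');rim(c,(.497,.383,.052),.023,.052);
rim(c,(.437,.274,.052),.018,.052)
from workcell import get_obs
print(np.round(get_obs()['joint_pos'],2))"
```

```text
xyz [-0.0025 -0.0064  0.1844] ang [ 0.  -0.  -0.2] at [0.4994 0.3766 0.2595] t 9.2
out 138 [0.4992 0.39  ] [44.9 46.4] [266.5 183.6]
hole 109 [0.5  0.39] [36.8 37.8] [266.5 182.8]
out 114 [0.4427 0.2843] [33.1 48.6] [361.3 232.6]
hole 26 [0.4387 0.2683] [ 4.7 13.9] [375.2 235.9]
hole 79 [0.4375 0.283 ] [22.1 26.5] [362.1 236.9]
hole 28 [0.4571 0.2808] [ 6.9 11. ] [365.3 220.4]
[-1.04  0.33  0.42  1.44 -0.13  1.4  -2.19]
```

carry_out:
  motion:
    - {"xyz": [0, -0.0135, 0.05], "angular": [0, 0, 0]}
    - {"xyz": [0, -0.0135, 0.1], "angular": [0, 0, 0]}
    - {"xyz": [0, -0.0135, 0.15], "angular": [0, 0, 0]}
    - {"xyz": [0, -0.0135, 0.175], "angular": [0, 0, 0]}
    - {"xyz": [0, -0.0135, 0.185], "angular": [0, 0, 0]}
    - {"xyz": [0, -0.0135, 0.185], "angular": [0, 0, 0]}
    - {"xyz": [0, -0.0135, 0.185], "angular": [0, 0, 0]}

```text
clock: 9.9
position: [0.4998, 0.3919, 0.0763]
ee_rot: [1.0, -0.001, 0.001, -0.001]
ft_force: [0.6, 0.9, -0.1]
grip_width: 0.999
grasp_force: 0.0
```

```bash
python3 -c "
from h import *
go(.4992,.390,.026);c=snap('wrist','w6');rim(c,(.499,.390,.052),.023,.052)"
```

```text
xyz [-0.0007  0.002   0.0503] ang [-0.1 -0.1 -0.1] at [0.4998 0.3919 0.0763] t 9.9
out 253 [0.5013 0.3909] [41.3 46.6] [280.9 249.4]
hole 225 [0.5021 0.3915] [28.6 34.4] [279.9 247.9]
```

carry_out:
  motion:
    - {"xyz": [0, 0.0015, 0.03], "angular": [0, 0, 0]}
    - {"xyz": [0, 0.0015, 0.045], "angular": [0, 0, 0]}
    - {"xyz": [0, 0.0015, 0.05], "angular": [0, 0, 0]}
    - {"xyz": [0, 0.0015, 0.05], "angular": [0, 0, 0]}
    - {"xyz": [0, 0.0015, 0.05], "angular": [0, 0, 0]}

```text
clock: 10.45
position: [0.499, 0.3906, 0.0254]
ee_rot: [1.0, -0.001, 0.001, -0.0]
ft_force: [0.0, -0.2, -0.1]
grip_width: 0.999
grasp_force: 0.0
```

carry_out:
  motion:
    - {"xyz": [0, 0, 0], "angular": [0, 0, 0]}
    - {"xyz": [0, 0, 0], "angular": [0, 0, 0]}
    - {"xyz": [0, 0, 0], "angular": [0, 0, 0]}
    - {"xyz": [0, 0, 0], "angular": [0, 0, 0]}
    - {"xyz": [0, 0, 0], "angular": [0, 0, 0]}
    - {"xyz": [0, 0, 0], "angular": [0, 0, 0]}
    - {"xyz": [0, 0, 0], "angular": [0, 0, 0]}
  hand: 0.2
  grip_force: 30

```text
clock: 11.15
position: [0.4987, 0.3905, 0.0249]
ee_rot: [1.0, -0.001, 0.0, -0.0]
ft_force: [-1.1, -1.1, 5.7]
grip_width: 0.517
grasp_force: 31.3
```

carry_out:
  motion:
    - {"xyz": [0, 0, -0.03], "angular": [0, 0, 0]}
    - {"xyz": [0, 0, -0.08], "angular": [0, 0, 0]}
    - {"xyz": [0, 0, -0.13], "angular": [0, 0, 0]}
    - {"xyz": [0, 0, -0.18], "angular": [0, 0, 0]}
    - {"xyz": [0, 0.04, -0.23], "angular": [0, 0, 0]}
    - {"xyz": [0.01, 0.09, -0.25], "angular": [0, 0, 0]}
    - {"xyz": [0.02, 0.14, -0.25], "angular": [0, 0, 0]}
    - {"xyz": [0.03, 0.19, -0.25], "angular": [0, 0, 0]}
    - {"xyz": [0.04, 0.23, -0.25], "angular": [0, 0, 0]}
    - {"xyz": [0.05, 0.27, -0.25], "angular": [0, 0, 0]}
    - {"xyz": [0.05, 0.31, -0.25], "angular": [0, 0, 0]}
    - {"xyz": [0.05, 0.31, -0.25], "angular": [0, 0, 0]}

```text
clock: 12.35
position: [0.5483, 0.0726, 0.2745]
ee_rot: [1.0, -0.006, 0.0, 0.001]
ft_force: [-0.1, 0.3, -1.7]
grip_width: 0.52
grasp_force: 31.3
```

```bash
python3 -c "
from h import *
c=snap('wrist','w7');rim(c,(.607,.081,.12),.028,.12)
go(.607,.081,.16)"
```

```text
out 180 [0.6055 0.0806] [58.2 59.7] [269.  131.7]
hole 148 [0.6068 0.0797] [48.5 49.7] [269.9 130.1]
xyz [ 0.0589 -0.0048  0.1143] ang [ 0.  -0.  -0.4] at [0.5481 0.0766 0.2743] t 12.4
```

carry_out:
  motion:
    - {"xyz": [0.04, -0.004, 0.05], "angular": [0, 0, -0.4]}
    - {"xyz": [0.058, -0.004, 0.08], "angular": [0, 0, -0.4]}
    - {"xyz": [0.058, -0.004, 0.11], "angular": [0, 0, -0.4]}
    - {"xyz": [0.058, -0.004, 0.114], "angular": [0, 0, -0.4]}
    - {"xyz": [0.058, -0.004, 0.114], "angular": [0, 0, -0.4]}
    - {"xyz": [0.058, -0.004, 0.114], "angular": [0, 0, -0.4]}
    - {"xyz": [0.058, -0.004, 0.114], "angular": [0, 0, -0.4]}
    - {"xyz": [0.058, -0.004, 0.114], "angular": [0, 0, -0.4]}

```text
clock: 13.2
position: [0.6066, 0.0844, 0.1618]
ee_rot: [1.0, 0.003, 0.001, -0.001]
ft_force: [0.2, -0.5, -1.7]
grip_width: 0.519
grasp_force: 31.3
```

```bash
python3 -c "
from h import *
go(.6062,.0805,.121)"
```

```text
xyz [-0.0005  0.0039  0.0408] ang [-0.1 -0.1  0.3] at [0.6066 0.0844 0.1618] t 13.2
```

carry_out:
  motion:
    - {"xyz": [-0.0005, 0.004, 0.005], "angular": [0, 0, 0.3]}
    - {"xyz": [-0.0005, 0.004, 0.01], "angular": [0, 0, 0.3]}
    - {"xyz": [-0.0005, 0.004, 0.01], "angular": [0, 0, 0.3]}
    - {"xyz": [-0.0005, 0.004, 0.01], "angular": [0, 0, 0.3]}
    - {"xyz": [-0.0005, 0.004, 0.018], "angular": [0, 0, 0.3]}
    - {"xyz": [-0.0005, 0.004, 0.025], "angular": [0, 0, 0.3]}
    - {"xyz": [-0.0005, 0.004, 0.032], "angular": [0, 0, 0.3]}
    - {"xyz": [-0.0005, 0.004, 0.039], "angular": [0, 0, 0.3]}
    - {"xyz": [-0.0005, 0.004, 0.039], "angular": [0, 0, 0.3]}
    - {"xyz": [-0.0005, 0.004, 0.039], "angular": [0, 0, 0.3]}

```text
clock: 14.2
position: [0.6056, 0.08, 0.1211]
ee_rot: [1.0, 0.0, -0.0, 0.0]
ft_force: [0.0, 0.1, -1.4]
grip_width: 0.52
grasp_force: 31.3
```

```bash
python3 -c "
from h import *
go(.6062,.0805,.121)"
```

```text
xyz [ 0.0006 -0.0005  0.0001] ang [0. 0. 0.] at [0.6056 0.08   0.1211] t 14.2
```

carry_out:
  motion:
    - {"xyz": [0, 0, 0], "angular": [0, 0, 0]}
    - {"xyz": [0, 0, 0], "angular": [0, 0, 0]}
    - {"xyz": [0, 0, 0], "angular": [0, 0, 0]}
    - {"xyz": [0, 0, 0], "angular": [0, 0, 0]}
    - {"xyz": [0, 0, 0], "angular": [0, 0, 0]}
    - {"xyz": [0, 0, -0.03], "angular": [0, 0, 0]}
    - {"xyz": [0, 0, -0.08], "angular": [0, 0, 0]}
    - {"xyz": [-0.03, -0.03, -0.12], "angular": [0, 0, 0]}
    - {"xyz": [-0.06, -0.07, -0.14], "angular": [0, 0, 0]}
    - {"xyz": [-0.09, -0.11, -0.14], "angular": [0, 0, 0]}
    - {"xyz": [-0.12, -0.15, -0.14], "angular": [0, 0, 0]}
  hand: 1

```text
clock: 15.3
position: [0.4912, 0.2226, 0.2625]
ee_rot: [1.0, -0.0, 0.001, -0.001]
ft_force: [-0.0, 0.7, 0.0]
grip_width: 1.0
grasp_force: 0.0
```

carry_out:
  motion:
    - {"xyz": [-0.03, -0.03, 0], "angular": [0, 0, 0]}
    - {"xyz": [-0.048, -0.05, 0], "angular": [0, 0, 0]}
    - {"xyz": [-0.048, -0.05, 0], "angular": [0, 0, 0]}
    - {"xyz": [-0.048, -0.05, 0], "angular": [0, 0, 0]}
    - {"xyz": [-0.048, -0.05, 0], "angular": [0, 0, 0]}
    - {"xyz": [-0.048, -0.05, 0], "angular": [0, 0, 0]}

```text
clock: 15.9
position: [0.4449, 0.2702, 0.2611]
ee_rot: [1.0, -0.001, 0.0, 0.0]
ft_force: [-0.3, -0.0, 0.7]
grip_width: 1.002
grasp_force: 0.0
```

```bash
python3 -c "
from h import *
go(.437,.276,.075);c=snap('wrist','w8');rim(c,(.437,.276,.052),.018,.052)
from workcell import get_obs
print(np.round(get_obs()['joint_pos'],2))
t=snap('top','t2');s=snap('scene','s2')"
```

```text
xyz [-0.0079 -0.0058  0.1861] ang [ 0.  -0.  -0.1] at [0.4449 0.2702 0.2611] t 15.9
out 100 [0.4396 0.2791] [34.9 41.7] [270.9 187.8]
hole 82 [0.4374 0.2796] [26.8 28.2] [270.4 189.8]
hole 34 [0.4545 0.276 ] [ 6.  18.3] [273.6 174.2]
[-1.06  0.08  0.45  1.71 -0.03  1.36 -2.17]
```

View pics/w8.png

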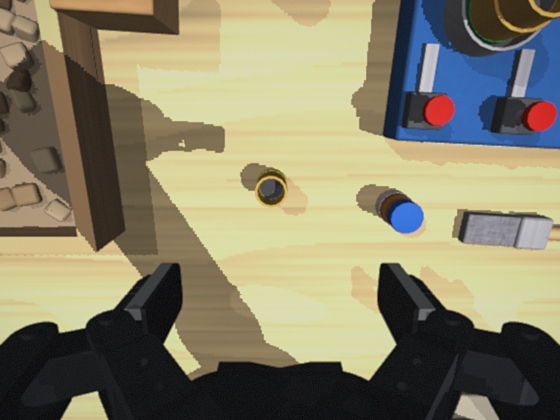

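The yellow cup rim is at (271,188), clear of the vial (405,215); the nested pair sits in the receiver, top right.

carry_out:
  motion:
    - {"xyz": [-0.008, -0.0093, 0.05], "angular": [0, 0, 0]}
    - {"xyz": [-0.008, -0.0093, 0.1], "angular": [0, 0, 0]}
    - {"xyz": [-0.008, -0.0093, 0.15], "angular": [0, 0, 0]}
    - {"xyz": [-0.008, -0.0093, 0.175], "angular": [0, 0, 0]}
    - {"xyz": [-0.008, -0.0093, 0.185], "angular": [0, 0, 0]}
    - {"xyz": [-0.008, -0.0093, 0.185], "angular": [0, 0, 0]}
    - {"xyz": [-0.008, -0.0093, 0.185], "angular": [0, 0, 0]}

```text
clock: 16.75
position: [0.437, 0.2812, 0.0776]
ee_rot: [1.0, 0.0, 0.001, -0.001]
ft_force: [0.0, -0.6, 1.0]
grip_width: 1.0
grasp_force: 0.0
```

```bash
python3 -c "
from h import *
go(.437,.2795,.026);c=snap('wrist','w9');rim(c,(.437,.279,.052),.018,.052)
c=load('w8.npz');c2=load('w9.npz')"
```

```text
xyz [-0.0001  0.0018  0.0516] ang [-0.1 -0.1  0. ] at [0.437  0.2812 0.0776] t 16.8
out 338 [0.4404 0.2798] [32.1 41.2] [281.7 245.2]
hole 71 [0.4347 0.2673] [ 4.3 13. ] [304.3 254.8]
hole 210 [0.4371 0.28  ] [23.2 27.1] [281.3 250.8]
```

carry_out:
  motion:
    - {"xyz": [0, 0.0015, 0.03], "angular": [0, 0, 0]}
    - {"xyz": [0, 0.0015, 0.046], "angular": [0, 0, 0]}
    - {"xyz": [0, 0.0015, 0.0515], "angular": [0, 0, 0]}
    - {"xyz": [0, 0.0015, 0.0515], "angular": [0, 0, 0]}
    - {"xyz": [0, 0.0015, 0.0515], "angular": [0, 0, 0]}

```text
clock: 17.3
position: [0.4367, 0.2798, 0.026]
ee_rot: [1.0, 0.0, 0.001, -0.001]
ft_force: [-0.2, 0.5, -0.1]
grip_width: 0.997
grasp_force: 0.0
```

carry_out:
  motion:
    - {"xyz": [0, 0, 0], "angular": [0, 0, 0]}
    - {"xyz": [0, 0, 0], "angular": [0, 0, 0]}
    - {"xyz": [0, 0, 0], "angular": [0, 0, 0]}
    - {"xyz": [0, 0, 0], "angular": [0, 0, 0]}
    - {"xyz": [0, 0, 0], "angular": [0, 0, 0]}
    - {"xyz": [0, 0, 0], "angular": [0, 0, 0]}
    - {"xyz": [0, 0, 0], "angular": [0, 0, 0]}
    - {"xyz": [0, 0, 0], "angular": [0, 0, 0]}
  hand: 0.15
  grip_force: 30

```text
clock: 18.1
position: [0.4362, 0.2793, 0.0251]
ee_rot: [1.0, 0.0, 0.0, -0.0]
ft_force: [-1.0, -0.2, 5.3]
grip_width: 0.413
grasp_force: 29.5
```

carry_out:
  motion:
    - {"xyz": [0, 0, -0.03], "angular": [0, 0, 0]}
    - {"xyz": [0, 0, -0.08], "angular": [0, 0, 0]}
    - {"xyz": [0, 0, -0.13], "angular": [0, 0, 0]}
    - {"xyz": [0, 0, -0.18], "angular": [0, 0, 0]}
    - {"xyz": [0.02, 0.03, -0.23], "angular": [0, 0, 0]}
    - {"xyz": [0.04, 0.07, -0.25], "angular": [0, 0, 0]}
    - {"xyz": [0.06, 0.11, -0.25], "angular": [0, 0, 0]}
    - {"xyz": [0.09, 0.15, -0.25], "angular": [0, 0, 0]}
    - {"xyz": [0.11, 0.19, -0.25], "angular": [0, 0, 0]}
    - {"xyz": [0.11, 0.199, -0.25], "angular": [0, 0, 0]}
    - {"xyz": [0.11, 0.199, -0.25], "angular": [0, 0, 0]}
    - {"xyz": [0.11, 0.199, -0.25], "angular": [0, 0, 0]}

```text
clock: 19.3
position: [0.5456, 0.0815, 0.2743]
ee_rot: [1.0, 0.001, -0.0, -0.0]
ft_force: [0.6, 0.5, -0.5]
grip_width: 0.414
grasp_force: 30.4
```

```bash
python3 -c "
from h import *
c=snap('wrist','w10');rim(c,(.606,.081,.146),.023,.146,'d10')
go(.606,.0805,.2)"
```

```text
out 181 [0.6066 0.0804] [52.7 54.7] [280.6 128.1]
hole 142 [0.6055 0.0799] [38.1 40.2] [281.2 129.6]
hole 23 [0.6274 0.0809] [2.7 9.9] [280.  100.7]
xyz [0.0605 0.0018 0.0743] ang [-0.   0.   0.2] at [0.5455 0.0821 0.2743] t 19.4
```

View pics/w10.png

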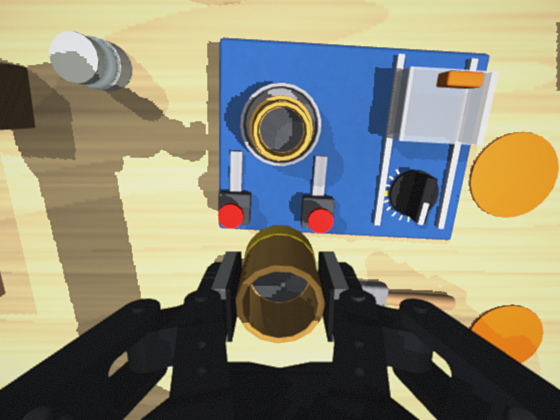

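Nested pair in the receiver at (281,129), yellow cup held straight; the pins are still up.

carry_out:
  motion:
    - {"xyz": [0.04, 0.002, 0.04], "angular": [0, 0, 0.2]}
    - {"xyz": [0.0595, 0.002, 0.07], "angular": [0, 0, 0.2]}
    - {"xyz": [0.0595, 0.002, 0.084], "angular": [0, 0, 0.2]}
    - {"xyz": [0.0595, 0.002, 0.084], "angular": [0, 0, 0.2]}
    - {"xyz": [0.0595, 0.002, 0.084], "angular": [0, 0, 0.2]}
    - {"xyz": [0.0595, 0.002, 0.084], "angular": [0, 0, 0.2]}
    - {"xyz": [0.0595, 0.002, 0.084], "angular": [0, 0, 0.2]}

```text
clock: 20.05
position: [0.6058, 0.0787, 0.1924]
ee_rot: [1.0, -0.001, 0.001, -0.001]
ft_force: [0.1, 0.2, -0.6]
grip_width: 0.414
grasp_force: 30.5
```

```bash
python3 -c "
from h import *
go(.605,.0801,.147)"
```

```text
xyz [-0.0009 -0.0013  0.0454] ang [-0.1 -0.1 -0.1] at [0.6058 0.0787 0.1924] t 20.1
```

carry_out:
  motion:
    - {"xyz": [-0.0009, -0.0013, 0.008], "angular": [0, 0, 0]}
    - {"xyz": [-0.0009, -0.0013, 0.012], "angular": [0, 0, 0]}
    - {"xyz": [-0.0009, -0.0013, 0.012], "angular": [0, 0, 0]}
    - {"xyz": [-0.0009, -0.0013, 0.02], "angular": [0, 0, 0]}
    - {"xyz": [-0.0009, -0.0013, 0.028], "angular": [0, 0, 0]}
    - {"xyz": [-0.0009, -0.0013, 0.036], "angular": [0, 0, 0]}
    - {"xyz": [-0.0009, -0.0013, 0.0435], "angular": [0, 0, 0]}
    - {"xyz": [-0.0009, -0.0013, 0.0435], "angular": [0, 0, 0]}
    - {"xyz": [-0.0009, -0.0013, 0.0435], "angular": [0, 0, 0]}

```text
clock: 20.95
position: [0.6046, 0.0795, 0.1469]
ee_rot: [1.0, -0.002, -0.0, 0.0]
ft_force: [-0.3, -0.9, -1.3]
grip_width: 0.415
grasp_force: 30.5
```

```bash
python3 -c "
from h import *
go(.605,.0801,.147)"
```

```text
xyz [ 0.0004 -0.0006 -0.0001] ang [ 0.   0.  -0.2] at [0.6046 0.0795 0.1469] t 20.9
```

carry_out:
  motion:
    - {"xyz": [0, 0, 0], "angular": [0, 0, 0]}
    - {"xyz": [0, 0, 0], "angular": [0, 0, 0]}
    - {"xyz": [0, 0, 0], "angular": [0, 0, 0]}
    - {"xyz": [0, 0, 0], "angular": [0, 0, 0]}
    - {"xyz": [0, 0, 0], "angular": [0, 0, 0]}
    - {"xyz": [0, 0, -0.03], "angular": [0, 0, 0]}
    - {"xyz": [0, 0, -0.08], "angular": [0, 0, 0]}
    - {"xyz": [-0.03, 0.02, -0.12], "angular": [0, 0, 0]}
    - {"xyz": [-0.06, 0.06, -0.14], "angular": [0, 0, 0]}
    - {"xyz": [-0.06, 0.1, -0.14], "angular": [0, 0, 0]}
    - {"xyz": [-0.06, 0.14, -0.14], "angular": [0, 0, 0]}
    - {"xyz": [-0.06, 0.14, -0.14], "angular": [0, 0, 0]}
  hand: 1

```text
clock: 22.15
position: [0.5434, -0.0669, 0.2881]
ee_rot: [1.0, -0.006, 0.001, 0.0]
ft_force: [-0.4, 0.2, 0.3]
grip_width: 0.997
grasp_force: 0.0
```

```bash
python3 -c "
from h import *
c=snap('wrist','w11');s=snap('scene','s3')
a=cv2.resize(c['img'][:300,100:500,::-1],(400,300));u,v=map(int,proj(s,(.6,.03,.1)));b=cv2.resize(s['img'][v-55:v+65,u-80:u+80,::-1],(400,300),interpolation=cv2.INTER_CUBIC)
cv2.imwrite('pics/n1.png',np.hstack([a,b]))
go(.47,-.36,.28)
for n,P in(('c',(.606,.08,.172)),):
  print(proj(c,P),proj(s,P))
for z in (.12,.146,.172): print(z,np.round(proj(s,(.606,.08,z))))
"
```

```text
xyz [-0.0725  0.2993  0.0071] ang [-0.  -0.  -0.3] at [ 0.5441 -0.0611  0.2872] t 22.2
(np.float64(84.80768929634309), np.float64(129.46345932916836)) (np.float64(306.37332870863287), np.float64(238.92947573791844))
0.12 [306. 254.]
0.146 [306. 247.]
0.172 [306. 239.]
```

View pics/n1.png

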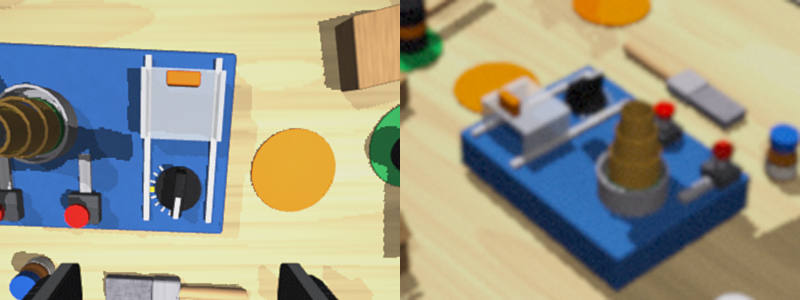

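All three cups are nested upright; the tower stands straight in the receiver in both views, both pins up. Next the mallet.

carry_out:
  motion:
    - {"xyz": [-0.01, 0.05, 0], "angular": [0, 0, 0]}
    - {"xyz": [-0.02, 0.1, 0], "angular": [0, 0, 0]}
    - {"xyz": [-0.04, 0.15, 0], "angular": [0, 0, 0]}
    - {"xyz": [-0.06, 0.2, 0], "angular": [0, 0, 0]}
    - {"xyz": [-0.07, 0.25, 0], "angular": [0, 0, 0]}
    - {"xyz": [-0.07, 0.299, 0], "angular": [0, 0, 0]}
    - {"xyz": [-0.07, 0.299, 0], "angular": [0, 0, 0]}
    - {"xyz": [-0.07, 0.299, 0], "angular": [0, 0, 0]}
    - {"xyz": [-0.07, 0.299, 0], "angular": [0, 0, 0]}

```text
clock: 23.15
position: [0.4745, -0.3571, 0.2866]
ee_rot: [1.0, -0.0, -0.0, -0.0]
ft_force: [-0.2, -0.2, 0.4]
grip_width: 1.0
grasp_force: 0.0
```

```bash
python3 -c "
from h import *
c=snap('wrist','w12');print(proj(c,(.565,-.357,.076)));go(.52,-.36,.1)
from workcell import get_obs
print(np.round(get_obs()['joint_pos'],2))"
```

```text
(np.float64(279.0232652513236), np.float64(94.50835208895593))
xyz [0.0454 0.0035 0.1867] ang [-0.1  0.   0. ] at [ 0.4746 -0.3567  0.2867] t 23.2
[-0.17  0.33  0.94  1.5  -0.27  1.45 -0.79]
```

View pics/w12.png

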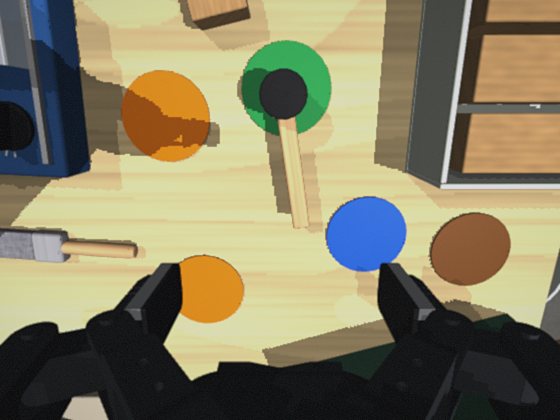

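Mallet head top at (283,94), handle from (288,122) to (300,225), green pad around (287,87).

```bash
python3 -c "
from h import *
c=load('w12.npz');h=cv2.cvtColor(c['img'],cv2.COLOR_RGB2HSV)
def big(m): return max(cv2.findContours(m,cv2.RETR_EXTERNAL,cv2.CHAIN_APPROX_NONE)[0],key=cv2.contourArea)
m=cv2.inRange(h,(0,0,0),(180,255,60));m[:,:240]=0;m[:,330:]=0;m[140:]=0;m[:60]=0;m=cv2.morphologyEx(m,cv2.MORPH_OPEN,np.ones((5,5)))
e=cv2.fitEllipse(big(m));print('head',e,onz(c,*e[0],.076))
g=cv2.inRange(h,(45,80,30),(85,255,255));g[:,:220]=0;g[:,350:]=0;g[150:]=0
q=cv2.convexHull(big(g));e=cv2.fitEllipse(q);print('pad',e,onz(c,*e[0],.004))
# handle: row-wise brightest saturated strip
gr=h[:,:,2].astype(int)
for r in (130,150,170,190,210,220):
    row=c['img'][r,270:325].astype(int);print(r,[int(x) for x in row[:,2]][::2])
"
```

```text
head ((282.57611083984375, 93.5083236694336), (46.800514221191406, 48.80915451049805), 178.4129180908203) [ 0.56595198 -0.36058541  0.076     ]
pad ((285.9267578125, 87.5575180053711), (89.9019546508789, 95.14644622802734), 3.71370792388916) [ 0.57657918 -0.36528608  0.004     ]
130 [51, 50, 51, 51, 54, 119, 159, 159, 147, 146, 144, 135, 135, 93, 79, 80, 81, 77, 91, 139, 146, 146, 146, 146, 146, 147, 147, 147]
150 [93, 91, 93, 93, 93, 92, 90, 149, 159, 150, 144, 151, 148, 154, 133, 141, 144, 144, 147, 145, 146, 143, 164, 166, 166, 167, 164, 157]
170 [142, 77, 81, 80, 81, 82, 83, 80, 124, 155, 154, 141, 148, 148, 151, 146, 116, 130, 129, 129, 129, 130, 127, 132, 151, 151, 150, 152]
190 [159, 162, 104, 86, 85, 86, 88, 86, 88, 96, 149, 153, 145, 145, 147, 147, 155, 122, 138, 137, 136, 137, 137, 136, 135, 157, 161, 160]
210 [161, 161, 161, 153, 83, 87, 89, 87, 89, 90, 80, 127, 149, 142, 141, 147, 148, 152, 134, 133, 139, 141, 140, 140, 139, 141, 160, 162]
220 [166, 166, 165, 165, 165, 166, 165, 168, 167, 169, 172, 121, 138, 147, 141, 144, 148, 147, 150, 119, 147, 146, 145, 145, 145, 146, 153, 170]
```

```bash
python3 -c "
from h import *
c=load('w12.npz')
P=np.array([onz(c,u,v,.049) for u,v in((288,130),(290.3,150),(294,170),(296.8,190),(299.3,210))]);print(np.round(P,4))
k=np.polyfit(P[:,0],P[:,1],1);print('yaw',np.degrees(np.arctan(k[0])),'y at head x',np.polyval(k,.566))
H=np.array([.566,np.polyval(k,.566)*.5-.3606*.5]);d=np.array([1,k[0]])/np.hypot(1,k[0]);g=H-.045*d;print(H,'grip',g)
go(*g,.1,np.degrees(np.arctan(k[0])))"
```

```text
[[ 0.5288 -0.367   0.049 ]
 [ 0.5066 -0.3697  0.049 ]
 [ 0.4837 -0.3742  0.049 ]
 [ 0.46   -0.3777  0.049 ]
 [ 0.4355 -0.3811  0.049 ]]
yaw 8.833989377881819 y at head x -0.3610289038956137
[ 0.566      -0.36081445] grip [ 0.52153381 -0.36772519]
xyz [0.0469 0.0112 0.1867] ang [-0.1  0.  -8.8] at [ 0.4746 -0.3567  0.2867] t 23.2
```

carry_out:
  motion:
    - {"xyz": [0.047, 0.011, 0.05], "angular": [0, 0, -4]}
    - {"xyz": [0.047, 0.011, 0.1], "angular": [0, 0, -8.8]}
    - {"xyz": [0.047, 0.011, 0.15], "angular": [0, 0, -8.8]}
    - {"xyz": [0.047, 0.011, 0.18], "angular": [0, 0, -8.8]}
    - {"xyz": [0.047, 0.011, 0.187], "angular": [0, 0, -8.8]}
    - {"xyz": [0.047, 0.011, 0.187], "angular": [0, 0, -8.8]}
    - {"xyz": [0.047, 0.011, 0.187], "angular": [0, 0, -8.8]}
    - {"xyz": [0.047, 0.011, 0.187], "angular": [0, 0, -8.8]}

```text
clock: 24.0
position: [0.5216, -0.3708, 0.1029]
ee_rot: [0.997, 0.075, 0.002, 0.001]
ft_force: [-0.3, -0.2, 0.7]
grip_width: 0.998
grasp_force: 0.0
```

```bash
python3 -c "
from h import *
go(.5215,-.3677,.022,8.8)"
```

```text
xyz [ 0.0001 -0.0032  0.0809] ang [ 0.1 -0.2 -0.1] at [ 0.5216 -0.3708  0.1029] t 24.0
```

carry_out:
  motion:
    - {"xyz": [0, -0.003, 0.03], "angular": [0, 0, 0]}
    - {"xyz": [0, -0.003, 0.06], "angular": [0, 0, 0]}
    - {"xyz": [0, -0.003, 0.076], "angular": [0, 0, 0]}
    - {"xyz": [0, -0.003, 0.081], "angular": [0, 0, 0]}
    - {"xyz": [0, -0.003, 0.081], "angular": [0, 0, 0]}
    - {"xyz": [0, -0.003, 0.081], "angular": [0, 0, 0]}

```text
clock: 24.6
position: [0.5205, -0.368, 0.0207]
ee_rot: [0.997, 0.075, 0.001, 0.001]
ft_force: [0.2, -0.5, -0.4]
grip_width: 1.001
grasp_force: 0.0
```

carry_out:
  motion:
    - {"xyz": [0, 0, 0], "angular": [0, 0, 0]}
    - {"xyz": [0, 0, 0], "angular": [0, 0, 0]}
    - {"xyz": [0, 0, 0], "angular": [0, 0, 0]}
    - {"xyz": [0, 0, 0], "angular": [0, 0, 0]}
    - {"xyz": [0, 0, 0], "angular": [0, 0, 0]}
    - {"xyz": [0, 0, 0], "angular": [0, 0, 0]}
    - {"xyz": [0, 0, 0], "angular": [0, 0, 0]}
    - {"xyz": [0, 0, 0], "angular": [0, 0, 0]}
    - {"xyz": [0, 0, 0], "angular": [0, 0, 0]}
    - {"xyz": [0, 0, 0], "angular": [0, 0, 0]}
  hand: 0.05
  grip_force: 100

```text
clock: 25.6
position: [0.5198, -0.3673, 0.0194]
ee_rot: [0.997, 0.075, 0.0, -0.0]
ft_force: [-2.3, 1.3, 5.0]
grip_width: 0.217
grasp_force: 97.7
```

```bash
python3 -c "
from h import *
c=snap('wrist','w13')
go(.5215,-.3677,.24,8.8)"
```

```text
xyz [ 0.0016  0.0006 -0.2206] ang [-0.  -0.  -0.2] at [ 0.5198 -0.3673  0.0194] t 25.6
```

View pics/w13.png

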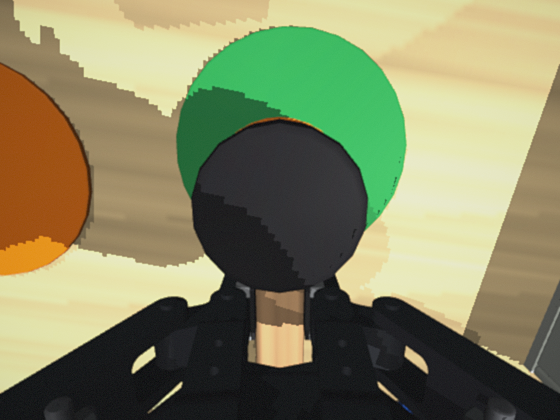

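Mallet held at the handle just behind the head (head top at (280,205)), head still flat on the pad.

carry_out:
  motion:
    - {"xyz": [0, 0, -0.02], "angular": [0, 0, 0]}
    - {"xyz": [0, 0, -0.06], "angular": [0, 0, 0]}
    - {"xyz": [0, 0, -0.1], "angular": [0, 0, 0]}
    - {"xyz": [0, 0, -0.15], "angular": [0, 0, 0]}
    - {"xyz": [0, 0, -0.2], "angular": [0, 0, 0]}
    - {"xyz": [0, -0.03, -0.22], "angular": [0, 0, 2]}
    - {"xyz": [0, -0.07, -0.22], "angular": [0, 0, 5]}
    - {"xyz": [0, -0.12, -0.22], "angular": [0, 0, 8.8]}
    - {"xyz": [0.005, -0.17, -0.22], "angular": [0, 0, 8.8]}
    - {"xyz": [0.01, -0.22, -0.22], "angular": [0, 0, 8.8]}
    - {"xyz": [0.013, -0.27, -0.22], "angular": [0, 0, 8.8]}
    - {"xyz": [0.013, -0.32, -0.22], "angular": [0, 0, 8.8]}

```text
clock: 26.85
position: [0.4839, -0.0474, 0.2386]
ee_rot: [1.0, -0.001, -0.0, -0.0]
ft_force: [1.8, 0.7, -4.8]
grip_width: 0.222
grasp_force: 98.5
```

```bash
python3 -c "
from h import *
go(.4704,.0403,.2)
from workcell import get_obs
o=get_obs();print(np.round(o['joint_pos'],2),o['grip_width'])
c=snap('wrist','w14');h=cv2.cvtColor(c['img'],cv2.COLOR_RGB2HSV)
m=cv2.inRange(h,(0,0,0),(180,255,70));m[:100]=0;m[300:]=0;m[:,:170]=0;m[:,400:]=0
m=cv2.morphologyEx(m,cv2.MORPH_OPEN,np.ones((9,9)))
for q in cv2.findContours(m,cv2.RETR_EXTERNAL,cv2.CHAIN_APPROX_NONE)[0]:
  if cv2.contourArea(q)>3000: print(cv2.minEnclosingCircle(q))"

```

```text
xyz [-0.0137 -0.0876  0.0387] ang [-0.   0.  -0.2] at [ 0.4839 -0.0474  0.2386] t 26.9
[-0.8  -0.02  0.81  1.84  0.01  1.31 -1.57] 0.2221942981690632
((261.0, 220.5), 113.51771545410156)
```

carry_out:
  motion:
    - {"xyz": [-0.01, -0.05, 0.02], "angular": [0, 0, 0]}
    - {"xyz": [-0.0137, -0.0876, 0.04], "angular": [0, 0, 0]}
    - {"xyz": [-0.0137, -0.0876, 0.07], "angular": [0, 0, 0]}
    - {"xyz": [-0.0137, -0.0876, 0.0786], "angular": [0, 0, 0]}
    - {"xyz": [-0.0137, -0.0876, 0.0786], "angular": [0, 0, 0]}
    - {"xyz": [-0.0137, -0.0876, 0.0786], "angular": [0, 0, 0]}
    - {"xyz": [-0.0137, -0.0876, 0.0786], "angular": [0, 0, 0]}
    - {"xyz": [-0.0137, -0.0876, 0.0786], "angular": [0, 0, 0]}
    - {"xyz": [-0.0137, -0.0876, 0.0786], "angular": [0, 0, 0]}

```text
clock: 27.8
position: [0.4717, 0.038, 0.1611]
ee_rot: [1.0, -0.002, 0.0, -0.0]
ft_force: [-0.8, 0.1, -3.2]
grip_width: 0.222
grasp_force: 98.9
```

```bash
python3 -c "
from h import *
go(.4704,.0403,.105)
s=snap('scene','s4');P=(.517,.040,.145);u,v=map(int,proj(s,P));print(u,v)
cv2.imwrite('pics/m1.png',cv2.resize(s['img'][v-50:v+50,u-65:u+65,::-1],(520,400),interpolation=cv2.INTER_CUBIC))"

```

```text
xyz [-0.0014 -0.0023  0.0561] ang [-0.  -0.1 -0.2] at [0.4717 0.038  0.1611] t 27.8
318 226
```

View pics/m1.png

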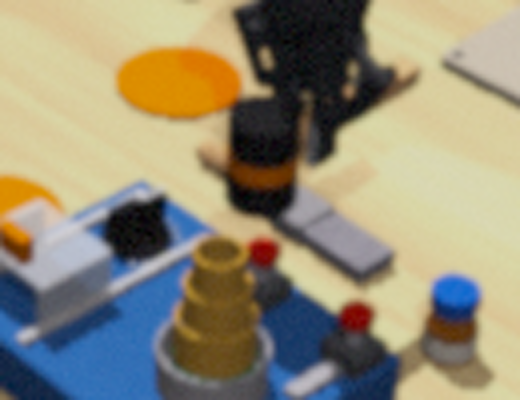

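The mallet head hangs upright at crop (262,155) above the right pin (262,250). Striking.

carry_out:
  motion:
    - {"xyz": [-0.0014, -0.0023, -0.01], "angular": [0, 0, 0]}
    - {"xyz": [-0.0014, -0.0023, -0.01], "angular": [0, 0, 0]}
    - {"xyz": [-0.0014, -0.0023, 0.025], "angular": [0, 0, 0]}
    - {"xyz": [-0.0014, -0.0023, 0.057], "angular": [0, 0, 0]}
    - {"xyz": [-0.0014, -0.0023, 0.057], "angular": [0, 0, 0]}

```text
clock: 28.35
position: [0.4689, 0.0407, 0.1016]
ee_rot: [1.0, -0.001, -0.001, 0.0]
ft_force: [0.2, 0.2, -2.8]
grip_width: 0.215
grasp_force: 105.5
```

```bash
python3 -c "
from h import *
from workcell import get_obs
o=get_obs();go(.4704,.0403,.105);print(o['ft_force'],o['grip_width'],R.from_quat(o['ee_rot']).as_matrix()[:,2])"
```

```text
xyz [ 0.0014  0.0004 -0.0034] ang [ 0.   0.1 -0.1] at [0.4689 0.0407 0.1016] t 28.4
[ 0.15943001  0.22740615 -2.81801357] 0.21536040903905995 [-2.32606485e-03 -7.31357316e-04 -9.99997027e-01]
```

carry_out:
  motion:
    - {"xyz": [0, 0, -0.03], "angular": [0, 0, 0]}
    - {"xyz": [0, 0, -0.065], "angular": [0, 0, 0]}
    - {"xyz": [0.003, -0.04, -0.065], "angular": [0, 0, 0]}
    - {"xyz": [0.005, -0.08, -0.065], "angular": [0, 0, 0]}
    - {"xyz": [0.005, -0.089, -0.065], "angular": [0, 0, 0]}
    - {"xyz": [0.005, -0.089, -0.065], "angular": [0, 0, 0]}
    - {"xyz": [0.005, -0.089, -0.065], "angular": [0, 0, 0]}
    - {"xyz": [0.005, -0.089, -0.065], "angular": [0, 0, 0]}

```text
clock: 29.15
position: [0.4754, 0.128, 0.1686]
ee_rot: [1.0, -0.003, 0.0, 0.0]
ft_force: [-0.6, -0.4, -2.8]
grip_width: 0.215
grasp_force: 105.3
```

```bash
python3 -c "
from h import *
go(.4738,.1297,.105)
from workcell import get_obs
s=snap('scene','s5');t=snap('top','t5');w=snap('wrist','w15')
P=(.517,.085,.125);u,v=map(int,proj(s,P))
a=cv2.resize(s['img'][v-50:v+50,u-50:u+50,::-1],(400,400),interpolation=cv2.INTER_CUBIC)
b=cv2.resize(w['img'][:,:,::-1],(400,300));b=cv2.copyMakeBorder(b,0,100,0,0,0)
cv2.imwrite('pics/m2.png',np.hstack([a,b]))"

```

```text
xyz [-0.0016 -0.0017  0.0636] ang [ 0.  -0.  -0.3] at [0.4754 0.128  0.1686] t 29.1
```

View pics/m2.png

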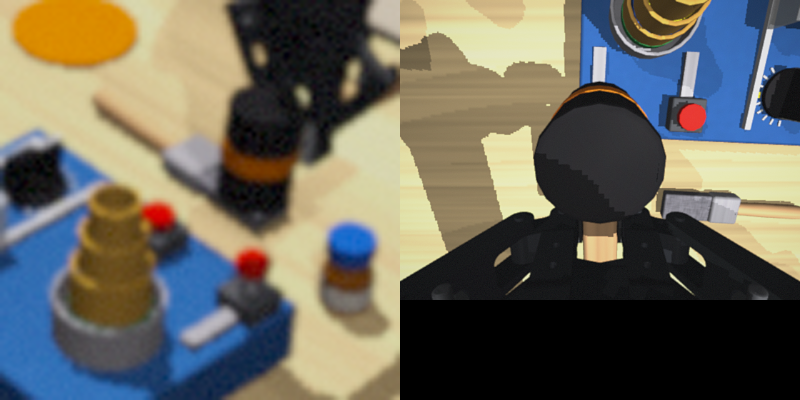

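All 14 views are used, so measurements from here are numeric. Scene: right pin lower (155,215), left pin up (252,262); the mallet seems pitched slightly in the grip. I'll measure both.

```bash
cat >> h.py <<'E'
def blobs(c,lo,hi,box,amin=10):
    x0,y0,x1,y1=box;m=cv2.inRange(cv2.cvtColor(c["img"],cv2.COLOR_RGB2HSV),lo,hi)[y0:y1,x0:x1]
    n,_,st,ce=cv2.connectedComponentsWithStats(m)
    return [(int(st[i,4]),np.round(ce[i]+[x0,y0],1)) for i in range(1,n) if st[i,4]>=amin]
E
python3 -c "
from h import *
w13,w14,w15=[load(f'w{k}.npz') for k in(13,14,15)];s0=load('scene0.npz');s5=load('s5.npz')
for n,c in(('13',w13),('14',w14),('15',w15)):
  # dark column profile: head extent along col 280 and row 200
  g=c['img'].max(2).astype(int)
  h=cv2.cvtColor(c['img'],cv2.COLOR_RGB2HSV)
  col=g[:320,280];print(n,'col',[int(x) for x in col[90:150:4]],'handle start',[int(x) for x in col[260:310:4]])
  print(n,'row',[int(x) for x in g[205,150:230:6]],[int(x) for x in g[205,340:400:5]])
  print('orange',blobs(c,(4,150,60),(16,255,255),(180,90,390,200)))
print('red scene0',blobs(s0,(0,150,80),(8,255,255),(300,225,360,270)),'s5',blobs(s5,(0,150,80),(8,255,255),(300,225,360,270)))
print('red w15',blobs(w15,(0,150,80),(8,255,255),(350,100,480,220)))
for z in(.104,.09):print(z,proj(w15,(.5171,.0403,z)),proj(s5,(.5171,.0403,z)))
"
```

```text
13 col [190, 190, 191, 192, 193, 138, 125, 122, 27, 48, 50, 54, 53, 55, 53] handle start [33, 36, 32, 31, 31, 33, 29, 31, 66, 153, 156, 157, 113]
13 row [170, 170, 171, 171, 171, 168, 168, 47, 32, 34, 31, 31, 32, 31] [59, 58, 61, 58, 59, 51, 196, 197, 199, 195, 235, 235]
orange [(130, array([275.7, 120.1]))]
14 col [172, 194, 195, 197, 192, 128, 164, 105, 38, 48, 51, 54, 54, 54, 54] handle start [53, 50, 34, 33, 34, 32, 32, 33, 100, 152, 149, 115, 115]
14 row [234, 233, 233, 233, 235, 148, 150, 77, 46, 50, 47, 47, 48, 49] [58, 56, 56, 58, 57, 46, 235, 235, 235, 234, 235, 234]
orange [(62, array([383.2, 123.4])), (146, array([286.6, 120. ]))]
15 col [217, 216, 216, 216, 216, 216, 93, 20, 90, 154, 18, 18, 19, 21, 50] handle start [49, 51, 52, 29, 29, 32, 32, 31, 28, 32, 29, 32, 32]
15 row [233, 234, 233, 234, 233, 234, 142, 35, 47, 46, 50, 49, 45, 50] [51, 55, 54, 56, 55, 49, 235, 232, 232, 232, 233, 232]
orange [(836, array([278.5, 132.4]))]
red scene0 [(37, array([318.5, 238.1])), (44, array([341.8, 254.4]))] s5 [(40, array([318.4, 242.4])), (44, array([341.8, 254.2]))]
red w15 [(1125, array([408.3, 163.6]))]
0.104 (np.float64(419.09995656396814), np.float64(163.6202028859516)) (np.float64(317.3607858630094), np.float64(237.91081221671558))
0.09 (np.float64(410.57083485228935), np.float64(160.54189382728345)) (np.float64(317.1200980393551), np.float64(241.84114447910432))
```

```bash
python3 -c "
from h import *
c=load('w15.npz');tc=np.array([.4754,.128,.1686])
for a in range(0,13,2):
  A=np.radians(a);r=[]
  for x,z in((.072,.036),(.022,.036),(.072,-.036)):
    p=tc+[np.cos(A)*x-np.sin(A)*z,0,.0206+np.sin(A)*x+np.cos(A)*z];r.append(round(proj(c,p)[1],1))
  print(a,r)
g=c['img'].max(2);print([int(x) for x in g[100:160:3,280]],[int(x) for x in g[290:330:3,280]])
"
```

```text
0 [np.float64(115.5), np.float64(293.8), np.float64(114.4)]
2 [np.float64(121.1), np.float64(299.0), np.float64(111.6)]
4 [np.float64(127.4), np.float64(304.3), np.float64(108.9)]
6 [np.float64(134.3), np.float64(309.6), np.float64(106.4)]
8 [np.float64(142.0), np.float64(314.9), np.float64(103.9)]
10 [np.float64(150.4), np.float64(320.1), np.float64(101.6)]
12 [np.float64(159.5), np.float64(325.4), np.float64(99.5)]
[217, 215, 216, 216, 217, 24, 20, 94, 144, 57, 18, 23, 19, 25, 21, 37, 54, 49, 52, 52] [30, 34, 32, 33, 26, 29, 32, 28, 112, 116, 116, 115, 116, 109]
```

Right pin fully down (4.3 px vs 3.9 expected), mallet pitched about 7° nose up; I'll level it by pitching the tool and tighten the grip.

carry_out:
  motion:
    - {"xyz": [-0.004, -0.0017, 0], "angular": [0, -3.5, 0]}
    - {"xyz": [-0.004, -0.0017, 0], "angular": [0, -7, 0]}
    - {"xyz": [-0.004, -0.0017, 0], "angular": [0, -7, 0]}
    - {"xyz": [-0.004, -0.0017, 0], "angular": [0, -7, 0]}
    - {"xyz": [-0.004, -0.0017, 0], "angular": [0, -7, 0]}
    - {"xyz": [-0.004, -0.0017, 0], "angular": [0, -7, 0]}
  grip_force: 120

```text
clock: 29.9
position: [0.471, 0.1311, 0.1686]
ee_rot: [0.998, -0.001, -0.061, -0.0]
ft_force: [-0.7, 0.1, -3.1]
grip_width: 0.212
grasp_force: 117.9
```

```bash
python3 -c "
from h import *
from workcell import get_obs
o=get_obs();r=R.from_quat(o['ee_rot']);print(o['position'],r.as_matrix()[:,2],o['grip_width'])
for z in(.165,.1045):print(np.round(r.inv().apply(np.array([.4715,.1297,z])-o['position']),4))
s=snap('scene','s6');t=snap('top','t6')
print(blobs(s,(5,150,50),(14,255,255),(310,190,370,250),8))
for d in(-.025,.025): print(proj(s,(.5205+d,.1297,.155)))
"
```

```text
[0.47098772 0.13113856 0.16861914] [-1.21084475e-01  9.14917346e-04 -9.92641785e-01] 0.21234216182601184
[0.001  0.0014 0.0035]
[0.0083 0.0015 0.0636]
[(76, array([344.7, 233. ])), (14, array([315.3, 242.3]))]
(np.float64(348.58729453950724), np.float64(234.62335000097045))
(np.float64(336.1002892822001), np.float64(242.7795243077155))
```

Tool pitched the right way, TCP over the left pin. Strike down along world vertical (tool shift 0.0083, 0.0015, 0.0636 for the full travel).

carry_out:
  motion:
    - {"xyz": [0.0005, 0.0014, -0.001], "angular": [0, 0, 0]}
    - {"xyz": [0.0005, 0.0014, -0.001], "angular": [0, 0, 0]}
    - {"xyz": [0.0045, 0.0014, 0.03], "angular": [0, 0, 0]}
    - {"xyz": [0.0083, 0.0014, 0.063], "angular": [0, 0, 0]}
    - {"xyz": [0.0083, 0.0014, 0.063], "angular": [0, 0, 0]}

```text
clock: 30.5
position: [0.4708, 0.1298, 0.103]
ee_rot: [0.998, -0.001, -0.062, 0.0]
ft_force: [0.9, -0.1, -2.8]
grip_width: 0.213
grasp_force: 121.5
```

carry_out:
  motion:
    - {"xyz": [-0.004, 0, -0.03], "angular": [0, 0, 0]}
    - {"xyz": [-0.01, 0, -0.075], "angular": [0, 0, 0]}
    - {"xyz": [-0.06, 0, -0.11], "angular": [0, 0, 0]}
    - {"xyz": [-0.065, 0.03, -0.13], "angular": [0, 0, 0]}
    - {"xyz": [-0.065, 0.03, -0.13], "angular": [0, 0, 0]}
    - {"xyz": [-0.065, 0.03, -0.13], "angular": [0, 0, 0]}

```text
clock: 31.1
position: [0.4233, 0.0996, 0.2428]
ee_rot: [0.998, -0.002, -0.06, -0.001]
ft_force: [-0.4, 0.9, -3.6]
grip_width: 0.214
grasp_force: 121.3
```

```bash
python3 -c "
from h import *
s=snap('scene','s7');w=snap('wrist','w16')
print('red s7',blobs(s,(0,150,80),(8,255,255),(300,225,360,275)))
for z in(.104,.09):print(z,proj(s,(.5205,.1297,z)),proj(w,(.5205,.1297,z)),proj(w,(.5171,.0403,z)))
print('red w16',blobs(w,(0,150,80),(8,255,255),(0,0,560,300),100))
g=w['img'].max(2);print([int(x) for x in g[100:175:3,280]],[int(x) for x in g[290:350:3,280]])
from workcell import get_obs
o=get_obs();print(o['position'],R.from_quat(o['ee_rot']).as_matrix()[:,2],o['grip_width'])"
```

```text
red s7 [(42, array([318.5, 242.7])), (44, array([341.8, 258.6]))]
0.104 (np.float64(340.9772466780397), np.float64(253.58295147923894)) (np.float64(238.91191008149804), np.float64(55.94071129889886)) (np.float64(358.82184199792744), np.float64(60.51390031811576))
0.09 (np.float64(340.5949824386903), np.float64(257.5726630380818)) (np.float64(240.92714059320014), np.float64(56.52047325430581)) (np.float64(354.8868782917743), np.float64(60.86433816628082))
red w16 [(897, array([240.4,  57.7])), (893, array([353.7,  64. ]))]
[229, 223, 223, 230, 28, 23, 23, 52, 92, 92, 165, 32, 22, 24, 17, 19, 22, 21, 23, 19, 29, 51, 51, 50, 53] [28, 34, 32, 32, 31, 31, 33, 28, 31, 28, 31, 26, 234, 232, 232, 232, 231, 231, 231, 231]
[0.42282394 0.10022192 0.24147207] [-1.22385477e-01  2.71275425e-04 -9.92482605e-01] 0.21616220436792244
```

Both pins fully down (left 4.3 px as well). The mallet now sits about 12° nose-up relative to the gripper; I'll pitch the tool to 12° so the head is level for putting it back.

```bash
cat >> h.py <<'E'
def gop(x,y,z,yaw,pitch):
    from workcell import get_obs
    o=get_obs();r=R.from_quat(o["ee_rot"]);T=R.from_euler("ZY",[yaw,pitch],degrees=True)*R.from_quat([1,0,0,0])
    print("xyz",np.round(r.inv().apply(np.array([x,y,z])-o["position"]),4),"ang",np.round(np.degrees((r.inv()*T).as_rotvec()),1),"at",np.round(o["position"],4))
E
python3 -c "
from h import *
gop(.47,-.1,.25,0,9);gop(.5196,-.3698,.2,8.8,12)"
```

```text
xyz [ 0.0463  0.2001 -0.0143] ang [-0.  -2.  -0.2] at [0.4228 0.1002 0.2415]
xyz [0.1024 0.4698 0.0292] ang [-1.5 -5.  -8.8] at [0.4228 0.1002 0.2415]
```

carry_out:
  motion:
    - {"xyz": [0.01, 0.045, -0.01], "angular": [0, 0, 0]}
    - {"xyz": [0.02, 0.09, -0.02], "angular": [0, 0, 0]}
    - {"xyz": [0.03, 0.135, -0.02], "angular": [0, 0, 0]}
    - {"xyz": [0.04, 0.18, -0.02], "angular": [0, 0, 0]}
    - {"xyz": [0.05, 0.225, -0.02], "angular": [-0.5, -1, -2]}
    - {"xyz": [0.06, 0.27, -0.01], "angular": [-0.8, -2, -4]}
    - {"xyz": [0.07, 0.315, 0], "angular": [-1, -3, -6]}
    - {"xyz": [0.08, 0.36, 0.01], "angular": [-1.5, -5, -8.8]}
    - {"xyz": [0.09, 0.405, 0.02], "angular": [-1.5, -5, -8.8]}
    - {"xyz": [0.1, 0.45, 0.029], "angular": [-1.5, -5, -8.8]}
    - {"xyz": [0.1024, 0.4698, 0.029], "angular": [-1.5, -5, -8.8]}
    - {"xyz": [0.1024, 0.4698, 0.029], "angular": [-1.5, -5, -8.8]}

```text
clock: 32.4
position: [0.5181, -0.3735, 0.198]
ee_rot: [0.992, 0.074, -0.107, 0.008]
ft_force: [-0.1, -0.1, -3.8]
grip_width: 0.218
grasp_force: 121.2
```

```bash
python3 -c "
from h import *
gop(.5196,-.3698,.07,8.8,12)
w=snap('wrist','w17');g=w['img'].max(2);print([int(x) for x in g[100:175:3,280]],[int(x) for x in g[310:350:3,280]])"
```

```text
xyz [ 0.0293 -0.0035  0.1246] ang [-0.   0.3 -0.3] at [ 0.5181 -0.3735  0.198 ]
[189, 189, 187, 189, 16, 20, 20, 54, 91, 91, 124, 25, 27, 21, 17, 26, 23, 22, 21, 24, 22, 51, 49, 51, 54] [28, 29, 31, 30, 24, 233, 231, 231, 231, 231, 230, 230, 229, 229]
```

carry_out:
  motion:
    - {"xyz": [0.007, -0.0035, 0.03], "angular": [0, 0.3, -0.3]}
    - {"xyz": [0.017, -0.0035, 0.07], "angular": [0, 0.3, -0.3]}
    - {"xyz": [0.026, -0.0035, 0.11], "angular": [0, 0.3, -0.3]}
    - {"xyz": [0.0293, -0.0035, 0.1246], "angular": [0, 0.3, -0.3]}
    - {"xyz": [0.0293, -0.0035, 0.1246], "angular": [0, 0.3, -0.3]}
    - {"xyz": [0.0293, -0.0035, 0.1246], "angular": [0, 0.3, -0.3]}
    - {"xyz": [0.0293, -0.0035, 0.1246], "angular": [0, 0.3, -0.3]}

```text
clock: 33.15
position: [0.5229, -0.3671, 0.0749]
ee_rot: [0.992, 0.079, -0.1, 0.009]
ft_force: [-0.0, 0.1, -4.3]
grip_width: 0.214
grasp_force: 121.3
```

```bash
python3 -c "
from h import *
gop(.5196,-.3698,.0225,8.8,12)"
```

```text
xyz [0.0069 0.0021 0.0521] ang [ 0.1 -0.4  0.2] at [ 0.5229 -0.3671  0.0749]
```

carry_out:
  motion:
    - {"xyz": [0.003, 0.002, 0.02], "angular": [0, -0.4, 0]}
    - {"xyz": [0.005, 0.002, 0.035], "angular": [0, -0.4, 0]}
    - {"xyz": [0.006, 0.002, 0.045], "angular": [0, -0.4, 0]}
    - {"xyz": [0.0065, 0.002, 0.049], "angular": [0, -0.4, 0]}
    - {"xyz": [0.0065, 0.002, 0.049], "angular": [0, -0.4, 0]}
    - {"xyz": [0.0065, 0.002, 0.049], "angular": [0, -0.4, 0]}

```text
clock: 33.75
position: [0.5188, -0.3691, 0.0237]
ee_rot: [0.991, 0.078, -0.105, 0.008]
ft_force: [-0.3, -0.5, -2.7]
grip_width: 0.217
grasp_force: 121.5
```

carry_out:
  motion:
    - {"xyz": [0.0003, 0, 0.0015], "angular": [0, 0, 0]}
    - {"xyz": [0.0006, 0, 0.003], "angular": [0, 0, 0]}
    - {"xyz": [0.0006, 0, 0.003], "angular": [0, 0, 0]}

```text
clock: 34.05
position: [0.5188, -0.369, 0.0206]
ee_rot: [0.991, 0.078, -0.105, 0.008]
ft_force: [-0.1, -0.2, -1.9]
grip_width: 0.21
grasp_force: 121.8
```

carry_out:
  motion:
    - {"xyz": [0.0002, 0, 0.001], "angular": [0, 0, 0]}
    - {"xyz": [0.0003, 0, 0.0015], "angular": [0, 0, 0]}
    - {"xyz": [0.0003, 0, 0.0015], "angular": [0, 0, 0]}

```text
clock: 34.35
position: [0.5186, -0.3693, 0.0201]
ee_rot: [0.991, 0.078, -0.105, 0.008]
ft_force: [-4.1, 2.2, 9.7]
grip_width: 0.214
grasp_force: 122.7
```

carry_out:
  motion:
    - {"xyz": [0, 0, 0], "angular": [0, 0, 0]}
    - {"xyz": [0, 0, 0], "angular": [0, 0, 0]}
    - {"xyz": [0, 0, 0], "angular": [0, 0, 0]}
    - {"xyz": [0, 0, 0], "angular": [0, 0, 0]}
    - {"xyz": [0, 0, 0], "angular": [0, 0, 0]}
    - {"xyz": [-0.004, 0, -0.02], "angular": [0, 0, 0]}
    - {"xyz": [-0.012, 0, -0.06], "angular": [0, 0, 0]}
    - {"xyz": [-0.022, 0, -0.11], "angular": [0, 0, 0]}
    - {"xyz": [-0.04, 0, -0.16], "angular": [0, 0, 0]}
    - {"xyz": [-0.06, 0, -0.21], "angular": [0, 4, 0]}
    - {"xyz": [-0.08, 0, -0.25], "angular": [0, 8, 0]}
    - {"xyz": [-0.08, 0, -0.25], "angular": [0, 12, 0]}
  hand: 1
  grip_force: 30

```text
clock: 35.55
position: [0.4927, -0.3764, 0.2868]
ee_rot: [0.997, 0.077, 0.004, 0.002]
ft_force: [0.4, -0.5, 0.6]
grip_width: 1.004
grasp_force: 0.0
```

```bash
python3 -c "
from h import *
w=snap('wrist','w18');s=snap('scene','s8');gop(.465,-.05,.28,0,0)
for P in((.57,-.362,.076),(.5766,-.3653,.004)):print(proj(w,P))
h=cv2.cvtColor(w['img'],cv2.COLOR_RGB2HSV)
def big(m): return max(cv2.findContours(m,cv2.RETR_EXTERNAL,cv2.CHAIN_APPROX_NONE)[0],key=cv2.contourArea)
m=cv2.inRange(h,(0,0,0),(180,255,60));u,v=map(int,proj(w,(.57,-.362,.076)));M=np.zeros_like(m);y0=max(v-45,0);M[y0:v+45,u-45:u+45]=m[y0:v+45,u-45:u+45];M=cv2.morphologyEx(M,cv2.MORPH_OPEN,np.ones((5,5)))
e=cv2.fitEllipse(big(M));print('head',e,onz(w,*e[0],.076))
g=cv2.inRange(h,(45,80,30),(85,255,255));e=cv2.fitEllipse(cv2.convexHull(big(g)));print('pad',e,onz(w,*e[0],.004))
s0=load('scene0.npz')
for c in(s0,s):
  m=cv2.inRange(cv2.cvtColor(c['img'],cv2.COLOR_RGB2HSV),(0,0,0),(180,255,40))[180:225,195:240];print('scene dark',cv2.minAreaRect(big(m)))
"
```

```text
xyz [ 0.0238 -0.3253  0.0023] ang [ 0.  -0.2  8.8] at [ 0.4912 -0.3752  0.2825]
(np.float64(275.313408015462), np.float64(108.48365062929666))
(np.float64(279.09147432108927), np.float64(104.60138753284514))
head ((274.0036315917969, 112.0736312866211), (46.08987045288086, 47.23100662231445), 171.85693359375) [ 0.5663057  -0.36120448  0.076     ]
pad ((278.78936767578125, 104.59115600585938), (88.50188446044922, 92.38261413574219), 1.9485942125320435) [ 0.57655452 -0.3649316   0.004     ]
scene dark ((21.0, 19.0), (12.0, 12.0), 90.0)
scene dark ((20.5, 18.5), (13.0, 11.0), 0.0)
```

Mallet stands upright on the pad again (head at 0.566,-0.361, pad 0.577,-0.365). Now the dial, measured from w11.

```bash
python3 -c "
from h import *
c=load('w11.npz');h=cv2.cvtColor(c['img'],cv2.COLOR_RGB2HSV)
print('white',[(a,p,np.round(onz(c,*p,.0965),4)) for a,p in blobs(c,(0,0,150),(180,60,255),(255,160,300,225),8)])
print('yellow',[(a,p,np.round(onz(c,*p,.06),4)) for a,p in blobs(c,(22,120,120),(34,255,255),(240,170,275,210),6)])
m=np.zeros(h.shape[:2],np.uint8);B=(slice(155,225),slice(240,310));m[B]=cv2.inRange(h,(0,0,0),(180,255,60))[B];m=cv2.morphologyEx(m,cv2.MORPH_OPEN,np.ones((3,3)))
q=cv2.convexHull(max(cv2.findContours(m,cv2.RETR_EXTERNAL,cv2.CHAIN_APPROX_NONE)[0],key=cv2.contourArea));e=cv2.fitEllipse(q);print('disc',e,onz(c,*e[0],.066),onz(c,*e[0],.08))
im=c['img'][165:218,248:306];print('\n'.join(''.join('#' if p.max()<60 else ('w' if p.min()>140 else ('y' if p[0]>150 and p[2]<90 else '.')) for p in r) for r in im[::1]))
t=load('t2.npz')"
```

```text
white [(13, array([260.8, 167.9]), array([ 0.5631, -0.0487,  0.0965])), (111, array([276.3, 207.9]), array([ 0.5208, -0.0638,  0.0965])), (10, array([256.5, 203.5]), array([ 0.5258, -0.0431,  0.0965])), (10, array([262.5, 208.5]), array([ 0.5203, -0.0493,  0.0965]))]
yellow [(24, array([251.9, 189.1]), array([ 0.5331, -0.0357,  0.06  ]))]
disc ((277.8009948730469, 188.20852661132812), (43.713623046875, 44.24128723144531), 102.93000793457031) [ 0.53512383 -0.06545872  0.066     ] [ 0.53821926 -0.06554158  0.08      ]
ww........................................................
ww.........ww.............................................
ww.........www.........#############......................
ww..........www......##################...................
ww..........www....######################.................
ww...........ww..##########################...............
ww..............############################..............
ww....w........##############################.............
ww...wwww.....################################............
ww....wwww...##################################
[... 1848 characters left out ...]
...........########wwwwww.###########..............
w..............ww..######.wwwwww.#########................
w.............www....####.wwwwww########..................
w............www.......##.wwwww.######....................
w............www........#.wwwww.##........................
w............ww......ww.#.wwwww.#.........................
w....................w.##wwwwww.#.........................
w...................ww.##wwwwww.#.........................
w...................ww.#.wwwwww.#.........................
w......................#.wwwwww##.........................
w........................wwwww.#..........................
w........................wwwww............................
```

carry_out:
  motion:
    - {"xyz": [0.015, -0.05, 0], "angular": [0, 0, -8]}
    - {"xyz": [0.03, -0.1, 0], "angular": [0, 0, -16]}
    - {"xyz": [0.045, -0.15, 0], "angular": [0, 0, -24]}
    - {"xyz": [0.06, -0.2, 0], "angular": [0, 0, -32]}
    - {"xyz": [0.075, -0.25, 0], "angular": [0, 0, -40]}
    - {"xyz": [0.092, -0.299, 0], "angular": [0, 0, -48]}
    - {"xyz": [0.092, -0.299, 0], "angular": [0, 0, -56]}
    - {"xyz": [0.092, -0.299, 0], "angular": [0, 0, -64]}
    - {"xyz": [0.092, -0.299, 0], "angular": [0, 0, -72]}
    - {"xyz": [0.092, -0.299, 0], "angular": [0, 0, -80]}
    - {"xyz": [0.092, -0.299, 0], "angular": [0, 0, -81]}
    - {"xyz": [0.092, -0.299, 0], "angular": [0, 0, -81]}
  hand: 0.35

```text
clock: 36.85
position: [0.5369, -0.0627, 0.279]
ee_rot: [0.708, 0.707, -0.002, -0.001]
ft_force: [-0.9, -0.3, 0.2]
grip_width: 0.35
grasp_force: 0.0
```

```bash
python3 -c "
from h import *
from workcell import get_obs
print(np.round(get_obs()['joint_pos'],2));go(.536,-.065,.22,174)
c=snap('wrist','w19');print(proj(c,(.536,-.065,.08)))
u,v=map(int,proj(c,(.536,-.065,.08)))
print('white',[(a,p,np.round(onz(c,*p,.0965),4)) for a,p in blobs(c,(0,0,150),(180,60,255),(u-45,max(v-45,0),u+45,v+45),8)])
print('yellow',[(a,p,np.round(onz(c,*p,.06),4)) for a,p in blobs(c,(22,120,120),(34,255,255),(u-45,max(0,v-45),u+45,v+45),6)])
h=cv2.cvtColor(c['img'],cv2.COLOR_RGB2HSV);m=np.zeros(h.shape[:2],np.uint8);B=(slice(max(v-45,0),v+45),slice(u-40,u+40));m[B]=cv2.inRange(h,(0,0,0),(180,255,60))[B];m=cv2.morphologyEx(m,cv2.MORPH_OPEN,np.ones((3,3)))
q=cv2.convexHull(max(cv2.findContours(m,cv2.RETR_EXTERNAL,cv2.CHAIN_APPROX_NONE)[0],key=cv2.contourArea));e=cv2.fitEllipse(q);print('disc',e,onz(c,*e[0],.066),onz(c,*e[0],.08))
"
```

```text
[-0.58  0.13  0.68  1.64 -0.08  1.41  0.11]
xyz [-0.0022 -0.0006  0.059 ] ang [ -0.2  -0.2 -84.1] at [ 0.5369 -0.0627  0.279 ] t 36.9
(np.float64(277.29581281561786), np.float64(184.23647446971344))
white [(530, array([281.2, 149.5]), array([ 0.5401, -0.027 ,  0.0965])), (11, array([290.8, 158.3]), array([ 0.5495, -0.0356,  0.0965])), (10, array([259.3, 158.5]), array([ 0.5186, -0.0358,  0.0965])), (14, array([296.9, 164. ]), array([ 0.5555, -0.0412,  0.0965])), (10, array([253.5, 164.5]), array([ 0.5128, -0.0416,  0.0965])), (12, array([250.1, 171.9]), array([ 0.5093, -0.049 ,  0.0965])), (11, array([248.3, 179.5]), array([ 0.5073, -0.0566,  0.0965])), (129, array([261.9, 186.6]), array([ 0.5207, -0.0639,  0.0965])), (452, array([281.1, 213.9]), array([ 0.54  , -0.0926,  0.0965])), (12, array([242.5, 225. ]), array([ 0.4999, -0.1046,  0.0965])), (12, array([262.5, 226. ]), array([ 0.5207, -0.1057,  0.0965])), (11, array([282., 227.]), array([ 0.5409, -0.1068,  0.0965])), (13, array([302., 228.]), array([ 0.5617, -0.1079,  0.0965]))]
yellow [(20, array([275. , 154.5]), array([ 0.5334, -0.0363,  0.06  ]))]
disc ((276.1945495605469, 181.28343200683594), (45.12274169921875, 46.42710876464844), 127.45524597167969) [ 0.53465578 -0.06469902  0.066     ] [ 0.53485529 -0.06183891  0.08      ]
```

carry_out:
  motion:
    - {"xyz": [-0.0024, -0.002, 0.01], "angular": [0, 0, -8]}
    - {"xyz": [-0.0024, -0.002, 0.02], "angular": [0, 0, -16]}
    - {"xyz": [-0.0024, -0.002, 0.04], "angular": [0, 0, -24]}
    - {"xyz": [-0.0024, -0.002, 0.06], "angular": [0, 0, -32]}
    - {"xyz": [-0.0024, -0.002, 0.08], "angular": [0, 0, -40]}
    - {"xyz": [-0.0024, -0.002, 0.1], "angular": [0, 0, -48]}
    - {"xyz": [-0.0024, -0.002, 0.12], "angular": [0, 0, -56]}
    - {"xyz": [-0.0024, -0.002, 0.14], "angular": [0, 0, -64]}
    - {"xyz": [-0.0024, -0.002, 0.15], "angular": [0, 0, -72]}
    - {"xyz": [-0.0024, -0.002, 0.15], "angular": [0, 0, -80]}
    - {"xyz": [-0.0024, -0.002, 0.15], "angular": [0, 0, -84]}
    - {"xyz": [-0.0024, -0.002, 0.15], "angular": [0, 0, -84]}

```text
clock: 38.1
position: [0.5345, -0.0656, 0.1296]
ee_rot: [0.053, 0.999, -0.0, -0.002]
ft_force: [-0.7, 0.4, -0.5]
grip_width: 0.349
grasp_force: 0.0
```

```bash
python3 -c "
from h import *
go(.535,-.0651,.073,174.5)"
```

```text
xyz [-0.0006  0.0006  0.0566] ang [-0.  -0.2 -0.5] at [ 0.5345 -0.0656  0.1296] t 38.1
```

carry_out:
  motion:
    - {"xyz": [-0.0006, 0.0006, 0.02], "angular": [0, 0, -0.5]}
    - {"xyz": [-0.0006, 0.0006, 0.04], "angular": [0, 0, -0.5]}
    - {"xyz": [-0.0006, 0.0006, 0.0545], "angular": [0, 0, -0.5]}
    - {"xyz": [-0.0006, 0.0006, 0.0545], "angular": [0, 0, -0.5]}
    - {"xyz": [-0.0006, 0.0006, 0.0545], "angular": [0, 0, -0.5]}

```text
clock: 38.6
position: [0.5354, -0.0652, 0.0758]
ee_rot: [0.048, 0.999, -0.0, -0.001]
ft_force: [-0.2, -0.2, 1.2]
grip_width: 0.35
grasp_force: 0.0
```

carry_out:
  motion:
    - {"xyz": [0, 0, 0], "angular": [0, 0, 0]}
    - {"xyz": [0, 0, 0], "angular": [0, 0, 0]}
    - {"xyz": [0, 0, 0], "angular": [0, 0, 0]}
    - {"xyz": [0, 0, 0], "angular": [0, 0, 0]}
    - {"xyz": [0, 0, 0], "angular": [0, 0, 0]}
  hand: 0
  grip_force: 40

```text
clock: 39.1
position: [0.536, -0.0656, 0.0766]
ee_rot: [0.048, 0.999, 0.0, -0.0]
ft_force: [-0.8, -1.6, 6.8]
grip_width: 0.131
grasp_force: 43.3
```

```bash
python3 -c "
from h import *
go(.535,-.0651,.075,92)"
```

```text
xyz [0.0011 0.0004 0.0016] ang [ 0.  -0.  82.5] at [ 0.536  -0.0656  0.0766] t 39.1
```

carry_out:
  motion:
    - {"xyz": [0, 0, 0], "angular": [0, 0, 7.5]}
    - {"xyz": [0, 0, 0], "angular": [0, 0, 15]}
    - {"xyz": [0, 0, 0], "angular": [0, 0, 22.5]}
    - {"xyz": [0, 0, 0], "angular": [0, 0, 30]}
    - {"xyz": [0, 0, 0], "angular": [0, 0, 37.5]}
    - {"xyz": [0, 0, 0], "angular": [0, 0, 45]}
    - {"xyz": [0, 0, 0], "angular": [0, 0, 52.5]}
    - {"xyz": [0, 0, 0], "angular": [0, 0, 60]}
    - {"xyz": [0, 0, 0], "angular": [0, 0, 67.5]}
    - {"xyz": [0, 0, 0], "angular": [0, 0, 75]}
    - {"xyz": [0, 0, 0], "angular": [0, 0, 80]}
    - {"xyz": [0, 0, 0], "angular": [0, 0, 82.5]}

```text
clock: 40.3
position: [0.5323, -0.0694, 0.0764]
ee_rot: [0.697, 0.717, -0.003, -0.002]
ft_force: [-21.2, -12.2, 26.1]
grip_width: 0.13
grasp_force: 46.1
```

carry_out:
  motion:
    - {"xyz": [0, 0, 0], "angular": [0, 0, 0]}
    - {"xyz": [0, 0, 0], "angular": [0, 0, 0]}
    - {"xyz": [0, 0, 0], "angular": [0, 0, 0]}

```text
clock: 40.6
position: [0.5323, -0.0695, 0.0764]
ee_rot: [0.696, 0.718, -0.003, -0.002]
ft_force: [-19.6, -12.9, 26.7]
grip_width: 0.128
grasp_force: 46.1
```

```bash
python3 -c "
from h import *
go(.535,-.0651,.075,92)
from workcell import get_obs
o=get_obs();print(o['torque'],o['ft_force'])"
```

```text
xyz [0.0043 0.0029 0.0014] ang [-0.4  0.1 -0.2] at [ 0.5323 -0.0695  0.0764] t 40.6
[-2.66681947  4.39535921  0.03574044] [-19.62885183 -12.94686571  26.6806658 ]
```

carry_out:
  motion:
    - {"xyz": [0, 0, 0], "angular": [0, 0, 0]}
    - {"xyz": [0, 0, 0], "angular": [0, 0, 0]}
    - {"xyz": [0, 0, 0], "angular": [0, 0, 0]}
    - {"xyz": [0, 0, 0], "angular": [0, 0, 0]}
  hand: 0.35

```text
clock: 41.0
position: [0.5354, -0.0646, 0.0755]
ee_rot: [0.694, 0.72, -0.0, -0.001]
ft_force: [0.3, 0.6, -0.1]
grip_width: 0.351
grasp_force: 0.0
```

carry_out:
  motion:
    - {"xyz": [0, 0, -0.03], "angular": [0, 0, 0]}
    - {"xyz": [0, 0, -0.08], "angular": [0, 0, 0]}
    - {"xyz": [0, 0, -0.13], "angular": [0, 0, 0]}
    - {"xyz": [0, 0, -0.17], "angular": [0, 0, 0]}
    - {"xyz": [0, 0, -0.2], "angular": [0, 0, 0]}
    - {"xyz": [0, 0, -0.2], "angular": [0, 0, 0]}
    - {"xyz": [0, 0, -0.2], "angular": [0, 0, 0]}

```text
clock: 41.7
position: [0.5359, -0.0649, 0.2756]
ee_rot: [0.694, 0.72, -0.0, -0.001]
ft_force: [0.3, 0.0, 0.1]
grip_width: 0.347
grasp_force: 0.0
```

```bash
python3 -c "
from h import *
go(.645,-.071,.2,90)
c=snap('wrist','w20');s=snap('scene','s9')
u,v=map(int,proj(c,(.535,-.065,.08)))
for a,p in blobs(c,(0,0,150),(180,60,255),(u-45,max(v-45,0),u+45,v+45),40): print(a,p,np.round(onz(c,*p,.0965),4))
print('yellow',[(a,p,np.round(onz(c,*p,.06),4)) for a,p in blobs(c,(22,120,120),(34,255,255),(u-45,max(0,v-45),u+45,v+45),6)])
print(u,v);im=c['img'][v-45:v+25,u-35:u+35];print('\n'.join(''.join('#' if p.max()<60 else ('w' if p.min()>140 else ('y' if p[0]>150 and p[2]<90 else '.')) for p in r) for r in im))
print('tab',[(a,p,np.round(onz(c,*p,.126),4)) for a,p in blobs(c,(10,180,150),(18,255,255),(300,130,480,260),40)])
print('red scene',blobs(s,(0,150,80),(8,255,255),(300,225,360,275)))
"
```

```text
xyz [-0.0101  0.1089  0.0755] ang [-0.1 -0.1  2.1] at [ 0.5359 -0.0649  0.2756] t 41.7
505 [281.3 147.9] [ 0.5384 -0.027   0.0965]
141 [275.5 173.7] [ 0.5336 -0.0522  0.0965]
462 [279.7 213.2] [ 0.5392 -0.0926  0.0965]
yellow [(17, array([275.9, 152.7]), array([ 0.5331, -0.0359,  0.06  ]))]
276 183
......................................................................
......................................................................
......................................................................
......................................................................
..wwwwwwwwwwww........................................................
..wwwwwwwwwwwwwwwwwwwwww..............................................
..wwwwwwwwwwwwwwwwwwwwwwwwwwwwwwwww...................................
..wwwwwwwwwwwwwwwwwwwwwwwwwwwwwwwwwwwww...wwww........................
..wwwwwwwwwwwwwwwwwwwwwwwwwwwwwwwwwwwwwwwwwwwwwwwwwwwwwww.............
..wwwwwwwwwwwwwwwwwwwwwwwwwwwwwwwwwwwwwwwwwwwwwwwwwwwwwwwwwwwwwwwwww..
.......wwwwwwwwwwwwwwwwwwwwwwwwwwwwwwwwwwwwwwwwwwwwwwwwwwwwwwwwwwwwwww
..................w
[... 3609 characters left out ...]
.................########.##############.......................
..........................###################.........................
............................###.##########............................
..............................##########..............................
..............................##.#######..............................
..............................##########..............................
..............................##########..............................
w............................###########..............................
tab [(353, array([395.9, 203.8]), array([ 0.6448, -0.0707,  0.126 ]))]
red scene [(38, array([318.3, 242.6])), (33, array([341.6, 258.8]))]
```

Dial bar now lies along yaw 92° with the pointer on the mark (target 91.5 to 93.7°), pins still down, tab at (0.645,-0.071) in agreement with the earlier view. On to the cover.

carry_out:
  motion:
    - {"xyz": [-0.004, 0.045, 0], "angular": [0, 0, 2]}
    - {"xyz": [-0.008, 0.09, 0.02], "angular": [0, 0, 4.7]}
    - {"xyz": [-0.0098, 0.1087, 0.06], "angular": [0, 0, 4.7]}
    - {"xyz": [-0.0098, 0.1087, 0.1], "angular": [0, 0, 4.7]}
    - {"xyz": [-0.0098, 0.1087, 0.125], "angular": [0, 0, 4.7]}
    - {"xyz": [-0.0098, 0.1087, 0.125], "angular": [0, 0, 4.7]}
    - {"xyz": [-0.0098, 0.1087, 0.125], "angular": [0, 0, 4.7]}

```text
clock: 42.5
position: [0.6441, -0.0713, 0.1502]
ee_rot: [0.723, 0.69, -0.001, -0.001]
ft_force: [-0.4, -0.0, 0.6]
grip_width: 0.347
grasp_force: 0.0
```

```bash
python3 -c "
from h import *
go(.6448,-.0707,.109,87.4)
c=snap('wrist','w21');t=snap('top','t21')
print([(a,p,np.round(onz(c,*p,.126),4)) for a,p in blobs(c,(8,150,100),(20,255,255),(200,180,360,330),100)])"
```

```text
xyz [0.0006 0.0008 0.0412] ang [-0.2  0.  -0.1] at [ 0.6441 -0.0713  0.1502] t 42.5
[(996, array([278.5, 245.5]), array([ 0.6458, -0.07  ,  0.126 ]))]
```

carry_out:
  motion:
    - {"xyz": [0.0006, 0.001, 0.02], "angular": [0, 0, 0]}
    - {"xyz": [0.0006, 0.001, 0.035], "angular": [0, 0, 0]}
    - {"xyz": [0.0006, 0.001, 0.04], "angular": [0, 0, 0]}
    - {"xyz": [0.0006, 0.001, 0.04], "angular": [0, 0, 0]}
    - {"xyz": [0.0006, 0.001, 0.04], "angular": [0, 0, 0]}

```text
clock: 43.1
position: [0.6456, -0.0707, 0.111]
ee_rot: [0.723, 0.691, -0.0, -0.001]
ft_force: [0.4, 0.0, -0.3]
grip_width: 0.343
grasp_force: 0.0
```

carry_out:
  motion:
    - {"xyz": [0, 0, 0], "angular": [0, 0, 0]}
    - {"xyz": [0, 0, 0], "angular": [0, 0, 0]}
    - {"xyz": [0, 0, 0], "angular": [0, 0, 0]}
    - {"xyz": [0, 0, 0], "angular": [0, 0, 0]}
    - {"xyz": [0, 0, 0], "angular": [0, 0, 0]}
  hand: 0
  grip_force: 25

```text
clock: 43.6
position: [0.6458, -0.0706, 0.1112]
ee_rot: [0.723, 0.69, -0.0, -0.0]
ft_force: [-1.5, -0.2, 5.9]
grip_width: 0.131
grasp_force: 30.1
```

carry_out:
  motion:
    - {"xyz": [0, -0.01, 0], "angular": [0, 0, 0]}
    - {"xyz": [0, -0.02, 0], "angular": [0, 0, 0]}
    - {"xyz": [0, -0.03, 0], "angular": [0, 0, 0]}
    - {"xyz": [0, -0.04, 0], "angular": [0, 0, 0]}
    - {"xyz": [0, -0.05, 0], "angular": [0, 0, 0]}
    - {"xyz": [0, -0.06, 0], "angular": [0, 0, 0]}
    - {"xyz": [0, -0.07, 0], "angular": [0, 0, 0]}
    - {"xyz": [0, -0.08, 0], "angular": [0, 0, 0]}
    - {"xyz": [0, -0.088, 0], "angular": [0, 0, 0]}
    - {"xyz": [0, -0.093, 0], "angular": [0, 0, 0]}
    - {"xyz": [0, -0.095, 0], "angular": [0, 0, 0]}

```text
clock: 44.7
position: [0.5532, -0.0657, 0.1114]
ee_rot: [0.723, 0.691, 0.002, 0.002]
ft_force: [22.2, -1.0, -13.0]
grip_width: 0.131
grasp_force: 27.8
```

```bash
python3 -c "
from h import *
go(.5499,-.0664,.11,87.4)
from workcell import get_obs
o=get_obs();print(o['ft_force'],o['grip_width'])"
```

```text
xyz [-0.0008 -0.0033  0.0014] ang [ 0.4 -0.  -0. ] at [ 0.5532 -0.0657  0.1114] t 44.7
[ 22.22297563  -0.98058441 -13.04073676] 0.13104820117405103
```

carry_out:
  motion:
    - {"xyz": [0, 0, 0], "angular": [0, 0, 0]}
    - {"xyz": [0, 0, 0], "angular": [0, 0, 0]}
    - {"xyz": [0, 0, 0], "angular": [0, 0, 0]}
    - {"xyz": [0, 0, 0], "angular": [0, 0, 0]}
    - {"xyz": [0, 0, -0.03], "angular": [0, 0, 0]}
    - {"xyz": [0, 0, -0.08], "angular": [0, 0, 0]}
    - {"xyz": [0, 0, -0.13], "angular": [0, 0, 0]}
    - {"xyz": [0, 0, -0.18], "angular": [0, 0, 0]}
    - {"xyz": [0, 0, -0.2], "angular": [0, 0, 0]}
    - {"xyz": [0, 0, -0.2], "angular": [0, 0, 0]}
    - {"xyz": [0, 0, -0.2], "angular": [0, 0, 0]}
  hand: 0.35

```text
clock: 45.8
position: [0.5506, -0.0662, 0.3099]
ee_rot: [0.723, 0.691, -0.001, -0.001]
ft_force: [0.3, 1.1, -0.8]
grip_width: 0.353
grasp_force: 0.0
```

```bash
python3 -c "
from h import *
c=snap('wrist','w22');s=snap('scene','s10');go(.55,-.07,.3)
u,v=map(int,proj(c,(.55,-.066,.126)))
print('tab',[(a,p,np.round(onz(c,*p,.126),4)) for a,p in blobs(c,(8,150,100),(20,255,255),(u-40,v-40,u+40,v+40),40)])
for z in(.06,):print('mark',[(a,p,np.round(onz(c,*p,z),4)) for a,p in blobs(c,(20,90,100),(36,255,255),(u-60,max(v-60,0),u+40,v+40),6)])
im=c['img'][max(v-60,0):v+20:1,u-45:u+35];print('\n'.join(''.join('#' if p.max()<90 else ('w' if p.min()>165 else ('o' if p[0]>150 and p[2]<90 else '.')) for p in r) for r in im[::2]))
print('red',blobs(s,(0,150,80),(8,255,255),(300,225,360,275)))
a,b=load('s3.npz')['img'],s['img']
u,v=map(int,proj(s,(.606,.08,.13)));d=np.abs(a[v-25:v+25,u-20:u+20].astype(int)-b[v-25:v+25,u-20:u+20]).mean();print('cup tower diff',d)
"
```

```text
xyz [-0.004  0.     0.009] ang [-0.2  0.2 87.3] at [ 0.5502 -0.066   0.309 ] t 45.9
tab [(314, array([283., 185.]), array([ 0.5561, -0.0659,  0.126 ]))]
mark [(17, array([216., 140.]), array([ 0.4804, -0.023 ,  0.06  ])), (23, array([216.7, 158.6]), array([ 0.479 , -0.0446,  0.06  ])), (7, array([217.6, 172. ]), array([ 0.4785, -0.0606,  0.06  ])), (12, array([218. , 181.5]), array([ 0.4779, -0.0722,  0.06  ])), (11, array([219., 201.]), array([ 0.4767, -0.0965,  0.06  ])), (7, array([223.3, 217.7]), array([ 0.48  , -0.1181,  0.06  ])), (12, array([240.5, 218. ]), array([ 0.5013, -0.1195,  0.06  ])), (9, array([253.4, 218.1]), array([ 0.5174, -0.1204,  0.06  ])), (7, array([261.1, 218.3]), array([ 0.5269, -0.1211,  0.06  ])), (22, array([308.2, 220.2]), array([ 0.5855, -0.1263,  0.06  ]))]
................................................................................
................................................................................
................................................................................
........................................................
[... 2337 characters left out ...]
ww.ooooooooooo.ww...................
...wwwwwwwwwwwwwwwwwwwwwwwwwwwwwwwwwwwwwwwwwww.ooooooooooo.ww...................
...wwwwwwwwwwwwwwwwwwwwwwwwwwwwwwwwwwwwwwwwwww.ooooooooooo.ww...................
...wwwwwwwwwwwwwwwwwwwwwwwwwwwwwwwwwwwwwwwwwww.ooooooooooo.ww...................
...wwwwwwwwwwwwwwwwwwwwwwwwwwwwwwwwwwwwwwwwwww.ooooooooooo.ww...................
...wwwwwwwwwwwwwwwwwwwwwwwwwwwwwwwwwwwwwwwwwwww.ooooooooo.www...................
...wwwwwwwwwwwwwwwwwwwwwwwwwwwwwwwwwwwwwwwwwwwwwwwwwwwwwwwwww...................
..wwwwwwwwwwwwwwwwwwwwwwwwwwwwwwwwwwwwwwwwwwwwwwwwwwwwwwwwwwwwwwwwwwwwwwwwwwwwww
red [(46, array([318. , 242.5])), (39, array([341.8, 258.5]))]
cup tower diff 21.971666666666668
```

```bash
python3 -c "
from h import *
go(.5545,-.0665,.111,87.4)
for f in('s3','s8','s9','s10'):
  s=load(f+'.npz');print(f,blobs(s,(12,110,40),(32,255,255),(285,225,328,275),30))
  u,v=map(int,proj(s,(.606,.08,.13)));m=cv2.inRange(cv2.cvtColor(s['img'],cv2.COLOR_RGB2HSV),(12,110,40),(32,255,255))[225:275,285:328];print([int(x) for x in (m>0).sum(1)][::3],cv2.boundingRect(m))
w=load('w22.npz');print(proj(w,(.606,.08,.172)));im=w['img'][:110,250:420:1]
print('\n'.join(''.join('B' if (p[0]>p[2]*1.7 and p[0]>50) else ('w' if p.min()>140 else ('#' if p.max()<60 else '.')) for p in r[::2]) for r in im[::4]))
"
```

```text
xyz [-0.0003  0.0052  0.198 ] ang [-0.2 -0.  -0.1] at [ 0.5502 -0.066   0.309 ] t 45.9
s3 [(566, array([307. , 254.1]))]
[2, 0, 0, 0, 12, 14, 12, 16, 16, 18, 20, 20, 21, 20, 18, 5, 0] (11, 0, 28, 46)
s8 [(588, array([307. , 253.3]))]
[1, 0, 0, 0, 12, 14, 14, 17, 16, 20, 20, 19, 20, 20, 18, 2, 0] (11, 0, 27, 46)
s9 [(569, array([306.9, 254.1]))]
[2, 0, 0, 0, 10, 12, 13, 16, 16, 18, 20, 21, 20, 20, 18, 6, 0] (11, 0, 27, 46)
s10 [(569, array([306.9, 254. ]))]
[2, 0, 0, 0, 12, 12, 13, 17, 16, 18, 19, 20, 20, 20, 18, 6, 0] (12, 0, 24, 46)
(np.float64(341.76453465611644), np.float64(3.85559032880289))
..#........................#.BBBBBBBB###########BBBBBBBB....................wwwwwwwww
###.......................#.BBBBBBB##############.BBBBBB....................wwwwwwwww
.........................#BBBBBBBBB###############BBBBBB....................wwwwwwwww
........................#.BBBBBBBBB.##############.BBBBB....................wwwwwwwww
.......................#..B#BBBBBBBB...###########.BBBBB#..................wwwwwwwwww
.........................BB.BBBBBBBBB.#.##########BBBBBB#.w........
[... 1210 characters left out ...]
wwwwwwwwwwww
B...wwwwwwwwwww.......w.................................................wwwwwwwwwwwww
....wwwwwwwwwwwww.....w.................................................wwwwwwwwwwwww
...#....................................................................wwwwwwwwwwwww
........................................................................wwwwwwwwwwwww
........................................................................wwwwwwwwwwwww
.......................................................................wwwwwwwwwwwwww
.......................................................................wwwwwwwwwwwwww
.......................................................................wwwwwwwwwwwwww
```

Tower unchanged. Cover travel reads 89–92 mm; I'll take the tab again and push it on against its stop.

carry_out:
  motion:
    - {"xyz": [0, 0.004, 0.05], "angular": [0, 0, 0]}
    - {"xyz": [0, 0.004, 0.1], "angular": [0, 0, 0]}
    - {"xyz": [0, 0.004, 0.15], "angular": [0, 0, 0]}
    - {"xyz": [0, 0.004, 0.185], "angular": [0, 0, 0]}
    - {"xyz": [0, 0.004, 0.197], "angular": [0, 0, 0]}
    - {"xyz": [0, 0.004, 0.197], "angular": [0, 0, 0]}
    - {"xyz": [0, 0.004, 0.197], "angular": [0, 0, 0]}

```text
clock: 46.6
position: [0.5552, -0.0666, 0.1148]
ee_rot: [0.723, 0.69, -0.0, -0.0]
ft_force: [0.8, -0.1, -0.2]
grip_width: 0.347
grasp_force: 0.0
```

carry_out:
  motion:
    - {"xyz": [0, 0, 0], "angular": [0, 0, 0]}
    - {"xyz": [0, 0, 0], "angular": [0, 0, 0]}
    - {"xyz": [0, 0, 0], "angular": [0, 0, 0]}
    - {"xyz": [0, 0, 0], "angular": [0, 0, 0]}
  hand: 0
  grip_force: 40

```text
clock: 47.0
position: [0.5556, -0.0664, 0.1153]
ee_rot: [0.723, 0.69, 0.001, -0.0]
ft_force: [-1.4, 0.7, 6.7]
grip_width: 0.125
grasp_force: 41.2
```

carry_out:
  motion:
    - {"xyz": [0, -0.001, 0], "angular": [0, 0, 0]}
    - {"xyz": [0, -0.002, 0], "angular": [0, 0, 0]}
    - {"xyz": [0, -0.002, 0], "angular": [0, 0, 0]}

```text
clock: 47.3
position: [0.5539, -0.0663, 0.1154]
ee_rot: [0.723, 0.691, 0.001, 0.0]
ft_force: [0.1, -0.4, 7.1]
grip_width: 0.127
grasp_force: 41.3
```

carry_out:
  motion:
    - {"xyz": [0, -0.001, 0], "angular": [0, 0, 0]}
    - {"xyz": [0, -0.002, 0], "angular": [0, 0, 0]}
    - {"xyz": [0, -0.002, 0], "angular": [0, 0, 0]}

```text
clock: 47.6
position: [0.5535, -0.0663, 0.1155]
ee_rot: [0.723, 0.691, 0.002, 0.002]
ft_force: [10.1, -0.9, -1.2]
grip_width: 0.128
grasp_force: 40.4
```

carry_out:
  motion:
    - {"xyz": [0, -0.001, 0], "angular": [0, 0, 0]}
    - {"xyz": [0, -0.002, 0], "angular": [0, 0, 0]}
    - {"xyz": [0, -0.002, 0], "angular": [0, 0, 0]}

```text
clock: 47.9
position: [0.5533, -0.0663, 0.1156]
ee_rot: [0.723, 0.691, 0.003, 0.004]
ft_force: [20.8, -3.5, -9.9]
grip_width: 0.125
grasp_force: 39.4
```

carry_out:
  motion:
    - {"xyz": [0, 0.002, 0], "angular": [0, 0, 0]}
    - {"xyz": [0, 0.002, 0], "angular": [0, 0, 0]}
    - {"xyz": [0, 0.002, 0], "angular": [0, 0, 0]}
    - {"xyz": [0, 0.002, 0], "angular": [0, 0, 0]}
    - {"xyz": [0, 0.002, -0.02], "angular": [0, 0, 0]}
    - {"xyz": [0, 0.002, -0.06], "angular": [0, 0, 0]}
    - {"xyz": [0, 0.002, -0.11], "angular": [0, 0, 0]}
    - {"xyz": [0, 0.002, -0.16], "angular": [0, 0, 0]}
    - {"xyz": [0, 0.002, -0.195], "angular": [0, 0, 0]}
    - {"xyz": [0, 0.002, -0.195], "angular": [0, 0, 0]}
    - {"xyz": [0, 0.002, -0.195], "angular": [0, 0, 0]}
  hand: 0.35

```text
clock: 49.0
position: [0.5509, -0.0662, 0.3087]
ee_rot: [0.723, 0.691, -0.0, -0.001]
ft_force: [0.1, 0.1, 0.2]
grip_width: 0.35
grasp_force: 0.0
```

```bash
python3 -c "
from h import *
c=snap('wrist','w23');s=snap('scene','s11')
for n in('w19','w20','w23'):
  c=load(n+'.npz');p=(.645,-.071,.126) if n!='w23' else (.553,-.066,.126);u,v=map(int,proj(c,p));print(n,'tab',[(a,p,np.round(onz(c,*p,.126),4)) for a,p in blobs(c,(8,150,100),(20,255,255),(u-30,v-30,u+30,v+30),40)])
t0,s1,=load('s9.npz'),s
print('tab scene',blobs(t0,(8,150,100),(20,255,255),(245,225,285,260),8),blobs(s1,(8,150,100),(20,255,255),(245,215,315,270),8))
for x,y in((.6448,-.0707),(.5499,-.0664),(.5532,-.0664)):print(proj(s1,(x,y,.126)))
h=cv2.cvtColor(s['img'],cv2.COLOR_RGB2HSV);m=cv2.inRange(h,(0,0,0),(180,255,40))[180:225,195:240];print('mallet',cv2.boundingRect(m),cv2.boundingRect(cv2.inRange(cv2.cvtColor(load('scene0.npz')['img'],cv2.COLOR_RGB2HSV),(0,0,0),(180,255,40))[180:225,195:240]))
"
```

```text
w19 tab [(398, array([394.7, 200.4]), array([ 0.6447, -0.0705,  0.126 ]))]
w20 tab [(401, array([395.8, 203.5]), array([ 0.6447, -0.0705,  0.126 ]))]
w23 tab [(290, array([282.5, 185. ]), array([ 0.5561, -0.0656,  0.126 ]))]
tab scene [(125, array([252.4, 230.1]))] [(355, array([254.1, 228.7])), (42, array([281.2, 222.8])), (313, array([307.4, 253.8]))]
(np.float64(256.2784580834336), np.float64(233.15452853598603))
(np.float64(282.2653645042571), np.float64(219.71626678971913))
(np.float64(281.4279598321092), np.float64(220.191150596293))
mallet (14, 13, 15, 23) (15, 13, 14, 23)
```

carry_out:
  motion:
    - {"xyz": [0, 0.002, 0.05], "angular": [0, 0, 0]}
    - {"xyz": [0, 0.002, 0.1], "angular": [0, 0, 0]}
    - {"xyz": [0, 0.002, 0.145], "angular": [0, 0, 0]}
    - {"xyz": [0, 0.002, 0.159], "angular": [0, 0, 0]}
    - {"xyz": [0, 0.002, 0.159], "angular": [0, 0, 0]}
    - {"xyz": [0, 0.002, 0.159], "angular": [0, 0, 0]}

```text
clock: 49.7
position: [0.5533, -0.0666, 0.151]
ee_rot: [0.723, 0.69, -0.0, -0.0]
ft_force: [0.3, -0.1, 1.2]
grip_width: 0.353
grasp_force: 0.0
```

```bash
python3 -c "
from h import *
c=snap('wrist','w24');go(.55,-.066,.3)
print([(a,p,np.round(onz(c,*p,.126),4)) for a,p in blobs(c,(8,150,100),(20,255,255),(200,180,360,330),100)])"
```

```text
xyz [ 0.0004 -0.0036 -0.1485] ang [ 0.  -0.  87.3] at [ 0.5537 -0.0665  0.1515] t 49.8
[(1025, array([279.9, 244.4]), array([ 0.5558, -0.065 ,  0.126 ])), (2669, array([278.6, 311.2]), array([ 0.5531, -0.1065,  0.126 ]))]
```

The tab (0.5558) sits 21 mm behind the dial axis (0.535), as it must with the cover fully over the dial and against its stop. Retreat and hand in.

carry_out:
  motion:
    - {"xyz": [0, 0, -0.05], "angular": [0, 0, 0]}
    - {"xyz": [0, 0, -0.1], "angular": [0, 0, 0]}
    - {"xyz": [0, 0, -0.15], "angular": [0, 0, 0]}
    - {"xyz": [0, 0, -0.15], "angular": [0, 0, 0]}
    - {"xyz": [0, 0, -0.15], "angular": [0, 0, 0]}
    - {"xyz": [0, 0, -0.15], "angular": [0, 0, 0]}

```text
clock: 50.35
position: [0.5527, -0.0662, 0.2996]
ee_rot: [0.723, 0.691, -0.0, -0.001]
ft_force: [0.2, 0.1, -0.2]
grip_width: 0.351
grasp_force: 0.0
```

```bash
python3 -c "
from workcell import *
print(hand_in())"
```

```text
the job is handed in; nothing more can be done
None
```

Job handed in at about 50 s, with no verdict returned: the three cups present (green, blue and yellow bands) are nested, both pins are down from one mallet blow each, the dial is on its mark, the cover is against its stop with about 90 mm of travel measured (87 needed), and the mallet is back upright on its pad.

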